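# Load the circuit modules into their test nests

### The job

Load the test nests: set each of the four blue circuit modules into the light grey nest whose recess matches its outline and size, lying flat on the recess floor, components up, either way round. Set them down gently instead of dropping them, and do not knock over the flux bottle standing among them.

Things in the scene. Friction and masses are not known exactly. Their poses are not given: they have to be found in the camera images.
- display_module: Display module: long blue board 90 (x) by 36 (y) mm; in its middle a white block 60 (x) by 20 (y) mm, top 24 mm above the underside, with four digits on a black face. Grip the block across y (20 mm). Board 4 mm thick; loose, 35-95 g, lies board down. Origin: centre of the underside, z up. Grip from above, fingertips above the board, 9 mm over its underside.
- relay_module: Relay module: broad blue board 62 (x) by 46 (y) mm; in its middle a black block 30 (x) by 22 (y) mm, top at 26 mm; at x = -25 mm a grey strip 8 (x) by 34 (y) mm, top at 12 mm. Grip the black block across y (22 mm). Board 4 mm thick; loose, 35-95 g, lies board down. Origin: centre of the underside, z up. Grip from above, fingertips above the board, 9 mm over its underside.
- sensor_module: Sensor module: small blue board 50 (x) by 24 (y) mm; two upright metal cans 18 mm in diameter at x = -13 and +13 mm, tops at 24 mm. Grip both cans at once along x (44 mm over both). Board 4 mm thick; loose, 35-95 g, lies board down. Origin: centre of the underside, z up. Grip from above, fingertips above the board, 9 mm over its underside.
- lamp_module: Lamp module: round blue board 52 mm in diameter; in its middle a metal cylinder 26 mm in diameter, top at 24 mm, with a yellow spot. Grip the cylinder in any direction. Board 4 mm thick; loose, 35-95 g, lies board down. Origin: centre of the underside, z up. Grip from above, fingertips above the board, 9 mm over its underside.
- display_nest: Nest of the display module: light grey plate 120 (x) by 66 (y) mm, recess 104 (x) by 50 (y) mm, the longest. Fixed, 10 mm tall; the recess is 6 mm deep, its black floor 4 mm above the bench, 7 mm wider than the module on every side. Origin: centre of its underside, z up.
- relay_nest: Nest of the relay module: light grey plate 92 (x) by 76 (y) mm, recess 76 (x) by 60 (y) mm, the broadest rectangle. Fixed, 10 mm tall; the recess is 6 mm deep, its black floor 4 mm above the bench, 7 mm wider than the module on every side. Origin: centre of its underside, z up.
- sensor_nest: Nest of the sensor module: light grey plate 80 (x) by 54 (y) mm, recess 64 (x) by 38 (y) mm, the smallest. Fixed, 10 mm tall; the recess is 6 mm deep, its black floor 4 mm above the bench, 7 mm wider than the module on every side. Origin: centre of its underside, z up.
- lamp_nest: Nest of the lamp module: light grey plate 84 by 84 mm, round recess 66 mm in diameter. Fixed, 10 mm tall; the recess is 6 mm deep, its black floor 4 mm above the bench, 7 mm wider than the module on every side. Origin: centre of its underside, z up.
- flux_bottle: Small amber bottle, 36 mm in diameter, 60 mm tall, standing loose among the modules and nests; not to be knocked over. Origin at the centre of its underside. The other small things nearby (solder reel, cup, heat sink, transformer, card roll) are under 35 mm tall.
Mind the look-alikes: they are no part of the job. Leave any yellow look-alike of the sensor_module alone. What is shaped like the relay_module but purple is not meant.

How it is judged:
By the outcome, as a careful person would: the job done as asked, in the order asked, and still so for the second after the job is handed in, with the robot touching nothing.
It also fails if it takes over 96 s, if anything falls off the work surface, if the arm or the gripper's body presses on something with over 40 N, if the wrist force passes 120 N, or if a joint passes its speed limit or range.

### The arm

A 7-joint arm with a two-finger parallel gripper is mounted at the origin on the work surface. World frame = base frame: x ahead of the robot, y to its left, z up, the work surface at z = 0. Lengths are in m, angles in rad, forces in N, time in s.
With the tool pointing down it reaches from about 0.4 to 0.85 m from the base axis. Payload 4.4 kg.
Tool frame: the origin (TCP) lies between the finger pads; the fingertips stand r.nose_length ahead of it and the grasp point (between the pads) lies 8 mm behind it (r.nose_length is the distance from the TCP to the fingertips, in m); z points along the fingers, y is the line along which they close (so a half turn about z gives the same grasp; the last joint's range is limited). The gripper opens to 94 mm and grips with 3 to 60 N. Pads are 16 mm wide; open, the fingers measure 119 mm over their backs; the gripper's body (75 mm by 177 mm) begins 78 mm behind the grasp point.
Start: joints at [1.09, 0.628, 0.038, 1.517, -0.027, 0.996, -0.02], TCP at [0.262, -0.595, 0.216] pointing down, gripper open.
Joint ranges: [-3.06, 3.06], [-0.37, 2.12], [-1.25, 1.32], [0.18, 2.47], [-1.1, 4.24], [0.23, 1.98], [-2.94, 2.94]. Speed limits (rad/s): [2.57, 2.57, 3.14, 3.14, 3.14, 3.14, 3.14].

### API

Orientations are given as a unit quaternion [w, x, y, z].
In Python, from station import r, cams, job, cut_out gives the robot as it stands.
- The arm moves only by the tool carry_out, never from a script. Its argument "commands" is a list of rows, each an object of numbers: "x", "y", "z": the shift along the tool's x, y, z normalised to -1 to 1, where 1 is 300 mm; "ax", "ay", "az": the turn, a rotation vector about the tool's x, y, z normalised to -1 to 1, where 1 is 180 degrees. A call has 1 to 12 rows; each row is the pose to reach, as a shift and turn from the pose commanded when the call began, along the tool's axes at that moment, turning the shorter way round; what a row does not reach only later rows make up. A row lasts 1/12 s, in which the tool goes at most 41.7 mm and 7.16 degrees, less where a joint would pass 70% of its speed; a pose out of reach is approached as far as the arm can. A call with a number of a shift or a turn outside -1 to 1 is refused whole. A call with a gripper value outside its range is refused whole. "jaw" is the opening, from 0 (shut) to 1 (fully open), set as the call begins (left out, the last holds). The fingers move at their own pace and stop on an object; the grip force is fixed at half the most. Time passes only in rows, so rows that repeat a pose let the fingers close. It gives the time, the measured TCP pose, the force, the opening and the grip force at its end, in the units of the state.
- r.read_state(): the state, without advancing time (a new reading comes with each control period).
- cams.camera(name): name is "scene" or "top" or "wrist"; returns a dict with "image" (384x512x3 uint8, red, green, blue), "mtx" (3x3 intrinsics, pixels), "xyz" and "rotation" of the camera in the world; the wrist camera has in their place "hand_eye" (4x4, takes a point from camera to tool coordinates, whose origin is the TCP and whose axes are the flange's). Camera axes: x right, y up, looking along -z (the intrinsics and any distortion apply to the point x, -y, -z); pixel columns grow to the right and rows downward; lengths in m; the calibration is good to about 2 mm. A picture is of the moment at which its call begins: read the wrist's pose just before it. There is no depth.
- job.hand_in(): hands the job in; it is judged then, once.
Trained networks look in the newest picture that a camera, given by its name, has taken for a name from the list of things; names that differ only in an ending like _2 or _b are one class to them, and where a whole thing is asked for, a point or a joint stands for the part that bears it (a point fixed in the world has none). Each returns a list of dicts, best first, with "score" (0 to 1); they miss things now and then, are a little off and sometimes report something else, mostly with a low value. They report only what shows in the picture. A call takes as long as a camera call. They do not tell look-alikes from the thing itself.
- cut_out(target, camera): "mask" (384x512 bool, what is visible of it) and "at" ([column, row] in pixels, amid what is visible of it).
The state is a dict: "time": time; "q": joint angles; "dq": joint speeds; "tau": joint torques, N m; "tcp_pos": TCP position; "ee_rot": TCP orientation; "force": force on the tool from outside, world axes, zero at the start; "wrist_torque": the same for the moment, N m; "grip_width": opening from 0.0 (shut) to 1.0 (fully open); "grasp_force": force on a finger pad.
Only numpy, scipy, OpenCV 4.12 (cv2) and the standard library are available. Lean on these libraries where they do the work, as an engineer would, in place of code of your own. Each camera call takes 0.05 s, during which the arm holds its last target. There are 200 camera calls.

## Working session

There is one attempt and no reset: what is moved stays moved. The work goes in short steps, Python scripts to look and compute and a tool call to move; the robot and the scene stay as the last step left them, time stands still between calls to the robot, and variables do not carry over. Pictures are saved under pics/ and viewed, at most 14 in all, crops included, and the job is handed in when it is done.

Besides the shell and the picture viewer there is one more tool, called after ">>>" as name(argument=value, ...), one argument or row to a line, values as JSON. carry_out: Moves the arm, as the interface text tells. Scaled input: -1 to 1 covers 300 mm each way for a shift and 180 degrees each way for a turn. Its arguments: {"type":"object","properties":{"commands":{"type":"array"},"jaw":{"type":"number"}},"required":["commands"]}

```bash
mkdir -p pics; ls; python3 - <<'E'
from station import r,cams,job,cut_out
import cv2
s=r.read_state(); print(s); print(r.nose_length)
for n in ("top","scene","wrist"):
    c=cams.camera(n); cv2.imwrite(f"pics/{n}0.png",c["image"][:,:,::-1])
    print(n,{k:v for k,v in c.items() if k!="image"})
E
```

```text
pics
{'time': 0.0, 'q': array([ 1.09020224,  0.62930907,  0.03844084,  1.51834785, -0.0269835 ,
        0.99628683, -0.02001015]), 'dq': array([ 7.28253073e-04,  9.04639444e-04,  3.88180262e-05,  1.85934071e-04,
        1.32204322e-03, -1.34984771e-03, -2.65186625e-05]), 'tau': array([ 4.91187984e-04, -5.49715698e+01,  1.14354014e+00, -1.86629677e+01,
       -5.23443497e-02,  2.37160432e-02,  1.56172919e-04]), 'tcp_pos': array([ 0.26171869, -0.59428985,  0.21558455]), 'ee_rot': array([-8.93152884e-04,  9.78569783e-01,  2.05913428e-01, -2.05811716e-04]), 'force': array([-0.73287093, -0.77040458, -0.18364717]), 'wrist_torque': array([-0.02632526,  0.0483052 , -0.02763337]), 'grasp_force': 0.0, 'grip_width': 0.9985951459773851}
0.011
top {'mtx': array([[384.94733936,   0.        , 254.68196226],
       [  0.        , 384.94733936, 191.75328179],
       [  0.        ,   0.        ,   1.        ]]), 'xyz': array([0.33163459, 0.02391805, 1.12019372]), 'rotation': array([ 0.7133663 ,  0.0447409 , -0.06199188, -0.69660878])}
scene {'mtx': array([[471.36469515,   0.        , 258.87500536],
       [  0.        , 471.36469515, 193.4593331 ],
       [  0.        ,   0.        ,   1.        ]]), 'xyz': array([1.16121053, 0.68889404, 0.75395765]), 'rotation': array([0.34456186, 0.17662908, 0.4082592 , 0.82668236])}
wrist {'mtx': array([[268.58549215,   0.        , 255.05406302],
       [  0.        , 268.58549215, 191.33088851],
       [  0.        ,   0.        ,   1.        ]]), 'hand_eye': array([[ 7.21277261e-04,  9.61184327e-01,  2.75906089e-01,
         8.15675030e-02],
       [ 9.99999700e-01, -6.15746621e-04, -4.69112674e-04,
         5.49014595e-04],
       [-2.81015508e-04,  2.75906345e-01, -9.61184483e-01,
        -1.68156889e-01],
       [ 0.00000000e+00,  0.00000000e+00,  0.00000000e+00,
         1.00000000e+00]])}
```

View pics/top0.png

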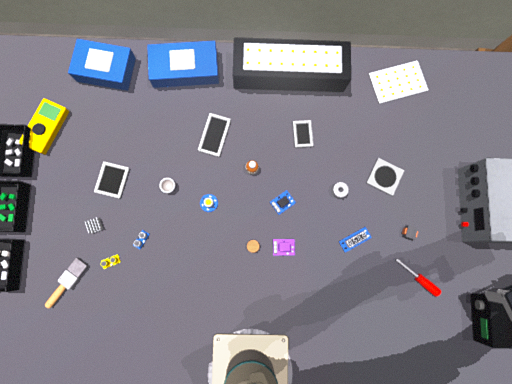

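View pics/scene0.png

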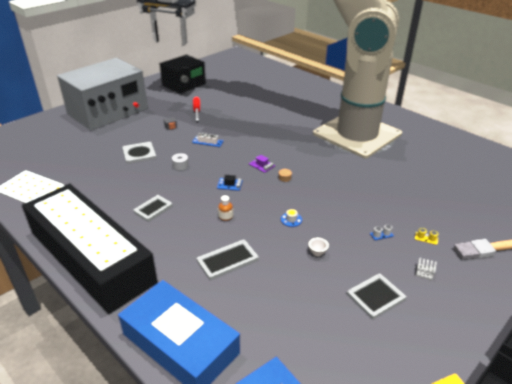

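The top view shows:
- **Modules:** lamp (209,202), relay (283,202), display (355,239) and sensor (140,240).
- **Nests:** display (214,135), sensor (303,134), relay (112,180) and lamp (386,176).
- **Leave alone:** bottle (252,168), purple look-alike (284,247) and yellow look-alike (110,262).

The scene view agrees with this. Next I'll measure from both views.

```bash
cat > h.py <<'E'
import numpy as np, cv2
from scipy.spatial.transform import Rotation as R
from station import r,cams,job,cut_out
MODS=["display_module","relay_module","sensor_module","lamp_module"]
NESTS=["display_nest","relay_nest","sensor_nest","lamp_nest"]
def rot(q): return R.from_quat(np.roll(q,-1)).as_matrix()
def look(name):
    s=r.read_state(); c=cams.camera(name)
    if name=="wrist":
        T=np.eye(4); T[:3,:3]=rot(s["ee_rot"]); T[:3,3]=s["tcp_pos"]
        T=T@c["hand_eye"]; c["R"],c["p"]=T[:3,:3],T[:3,3]
    else: c["R"],c["p"]=rot(c["rotation"]),np.array(c["xyz"])
    return c
def rays(c,px):
    px=np.atleast_2d(px).astype(float); K=c["mtx"]
    d=np.c_[(px[:,0]-K[0,2])/K[0,0],-(px[:,1]-K[1,2])/K[1,1],-np.ones(len(px))]@c["R"].T
    return d/np.linalg.norm(d,axis=1)[:,None]
def plane(c,px,z):
    d=rays(c,px); return c["p"]+d*((z-c["p"][2])/d[:,2])[:,None]
def proj(c,P):
    q=(np.atleast_2d(P)-c["p"])@c["R"]; K=c["mtx"]
    return np.c_[K[0,0]*q[:,0]/-q[:,2]+K[0,2],K[1,1]*q[:,1]/q[:,2]+K[1,2]]
def tri(views):
    A=0;b=0
    for c,px in views:
        d=rays(c,px)[0]; M=np.eye(3)-np.outer(d,d); A=A+M; b=b+M@c["p"]
    return np.linalg.solve(A,b)
E
python3 - <<'E'
from h import *
np.set_printoptions(precision=4,suppress=True)
t,s=look("top"),look("scene")
for n in MODS+NESTS+["flux_bottle"]:
    a=cut_out(n,"top"); b=cut_out(n,"scene"); print(n)
    for x in a[:3]: print("  top",round(x["score"],2),np.round(x["at"],1),x["mask"].sum(),plane(t,x["at"],.01)[0][:2])
    for x in b[:3]: print("  scn",round(x["score"],2),np.round(x["at"],1),x["mask"].sum(),plane(s,x["at"],.01)[0][:2])
    if a and b: print("  tri",tri([(t,a[0]["at"]),(s,b[0]["at"])]))
E
```

```text
display_module
  top 0.74 [354.6 238.7] 376 [ 0.3715 -0.2926]
  top 0.51 [143.3 239.4] 158 [0.3559 0.3123]
  scn 0.67 [207.8 140.7] 294 [ 0.3756 -0.2892]
  tri [ 0.3717 -0.2937  0.0064]
relay_module
  top 0.69 [282.5 247.1] 329 [ 0.3429 -0.0845]
  top 0.6 [281.8 203.9] 340 [ 0.4673 -0.0811]
  scn 0.85 [226.  184.5] 250 [ 0.4894 -0.082 ]
  scn 0.84 [261.  165.1] 231 [ 0.3559 -0.0813]
  tri [ 0.3806 -0.1288 -0.0736]
sensor_module
  top 0.74 [107.8 261.5] 165 [0.292  0.4074]
  top 0.52 [142.1 237. ] 127 [0.3626 0.3161]
  scn 0.51 [378.5 232.5] 228 [0.3634 0.3138]
  tri [0.3275 0.355  0.0243]
lamp_module
  top 0.78 [207.5 204. ] 239 [0.4616 0.1344]
  scn 0.77 [291.3 218.7] 242 [0.4719 0.1349]
  tri [0.4643 0.1327 0.0039]
display_nest
  top 0.94 [212.1 134.6] 880 [0.6698 0.1291]
  scn 0.92 [227.4 255.7] 1285 [0.6684 0.1187]
  tri [0.6704 0.1261 0.0159]
relay_nest
  top 0.64 [106.8 183.3] 885 [0.5147 0.4278]
  scn 0.83 [373.6 293.9] 1484 [0.5313 0.4111]
  scn 0.18 [289.9 218.8] 280 [0.4746 0.1327]
  tri [0.5213 0.4186 0.0081]
sensor_nest
  top 0.95 [305.7 133.9] 481 [ 0.6803 -0.1505]
  scn 0.75 [151.3 211.1] 574 [ 0.6964 -0.1294]
  tri [ 0.6851 -0.1524 -0.0093]
lamp_nest
  top 0.88 [385.2 177.3] 837 [ 0.5543 -0.387 ]
  scn 0.94 [138.  152.2] 498 [ 0.5643 -0.3828]
  scn 0.62 [379.9 231.9] 280 [0.3592 0.315 ]
  tri [ 0.5573 -0.3914  0.0023]
flux_bottle
  top 0.7 [250.9 164.5] 136 [0.582  0.0115]
  scn 0.55 [226.1 210.4] 280 [ 0.5631 -0.0009]
  scn 0.44 [152.3 208. ] 530 [ 0.6875 -0.1378]
  tri [0.5772 0.0129 0.0264]
```

```bash
cat >> h.py <<'E'
def yaw(s=None):
    s=s or r.read_state(); return np.degrees(np.arctan2(*rot(s["ee_rot"])[[1,0],0]))
def go(pos,yw=None,frm=None):
    """normalised row to reach TCP pos, tool down, tool-x yaw yw (deg); frm=(pos,yaw) else measured"""
    s=r.read_state(); Rn=rot(s["ee_rot"]); p=s["tcp_pos"]
    yn=yaw(s); yw=yn if yw is None else yw
    c,q=np.cos(np.radians(yw)),np.sin(np.radians(yw))
    G=np.array([[c,q,0],[q,-c,0],[0,0,-1.]])
    d=Rn.T@(np.array(pos)-p); v=R.from_matrix(Rn.T@G).as_rotvec()
    n=max(np.linalg.norm(d)/.0417,np.degrees(np.linalg.norm(v))/7.16)
    print(f"go {pos} yaw {yn:.1f}->{yw:.1f}:",dict(zip(["x","y","z","ax","ay","az"],np.round(np.r_[d/.3,v/np.pi],4).tolist())),f"rows>={n:.1f}")
E
python3 -c "
from h import *
go([.45,-.33,.25],40)"
```

```text
go [0.45, -0.33, 0.25] yaw 23.8->40.0: {'x': 0.9294, 'y': -0.5556, 'z': -0.1117, 'ax': 0.0, 'ay': -0.0, 'az': -0.0902} rows>=7.8
```

>>> carry_out(
  commands=[
    {"x": 0.93,"y": -0.556,"z": -0.112,"az": -0.09},
    {"x": 0.93,"y": -0.556,"z": -0.112,"az": -0.09},
    {"x": 0.93,"y": -0.556,"z": -0.112,"az": -0.09},
    {"x": 0.93,"y": -0.556,"z": -0.112,"az": -0.09},
    {"x": 0.93,"y": -0.556,"z": -0.112,"az": -0.09},
    {"x": 0.93,"y": -0.556,"z": -0.112,"az": -0.09},
    {"x": 0.93,"y": -0.556,"z": -0.112,"az": -0.09},
    {"x": 0.93,"y": -0.556,"z": -0.112,"az": -0.09},
    {"x": 0.93,"y": -0.556,"z": -0.112,"az": -0.09},
    {"x": 0.93,"y": -0.556,"z": -0.112,"az": -0.09},
    {"x": 0.93,"y": -0.556,"z": -0.112,"az": -0.09},
  ],
)

```text
invalid input
```

```bash
cat >> h.py <<'E'
import pickle
def shot(tag):
    s=r.read_state(); print("t",round(s["time"],2),"tcp",s["tcp_pos"].round(4),"yaw",round(yaw(s),1),"dq",abs(s["dq"]).max().round(3),"F",s["force"].round(1))
    c=look("wrist"); c["det"]={n:[(x["score"],x["mask"],x["at"]) for x in cut_out(n,"wrist")] for n in MODS+NESTS}
    for n,d in c["det"].items():
        for sc,m,at in d:
            if sc>.3: print(" ",n,round(sc,2),np.round(at),m.sum(),plane(c,at,.006)[0][:2].round(3))
    pickle.dump(c,open(f"pics/{tag}.pkl","wb")); cv2.imwrite(f"pics/{tag}.png",c["image"][:,:,::-1]); return c
E
python3 -c "
from h import *
shot('v1'); go([.53,-.1,.25],60)"
```

```text
t 1.15 tcp [ 0.262  -0.5949  0.2165] yaw 23.8 dq 0.002 F [ 0.4 -0.2 -0.6]
  display_module 0.9 [65.  8.] 1040 [ 0.357 -0.298]
go [0.53, -0.1, 0.25] yaw 23.8->60.0: {'x': 1.4824, 'y': -1.1497, 'z': -0.1117, 'ax': 0.0, 'ay': -0.0, 'az': -0.2013} rows>=13.5
```

View pics/v1.png

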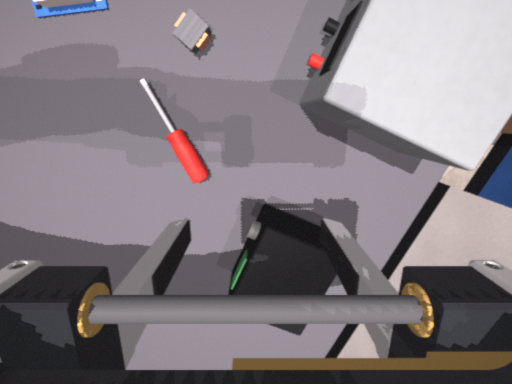

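The first move was refused as "invalid input", so the arm hasn't moved; I'll send all six keys. This view shows only the edge of the display module, at (70,5).

>>> carry_out(
  commands=[
    {"x": 0.93,"y": -0.556,"z": -0.112,"ax": 0,"ay": 0,"az": -0.09},
    {"x": 0.93,"y": -0.556,"z": -0.112,"ax": 0,"ay": 0,"az": -0.09},
    {"x": 0.93,"y": -0.556,"z": -0.112,"ax": 0,"ay": 0,"az": -0.09},
    {"x": 0.93,"y": -0.556,"z": -0.112,"ax": 0,"ay": 0,"az": -0.09},
    {"x": 0.93,"y": -0.556,"z": -0.112,"ax": 0,"ay": 0,"az": -0.09},
    {"x": 0.93,"y": -0.556,"z": -0.112,"ax": 0,"ay": 0,"az": -0.09},
    {"x": 0.93,"y": -0.556,"z": -0.112,"ax": 0,"ay": 0,"az": -0.09},
    {"x": 0.93,"y": -0.556,"z": -0.112,"ax": 0,"ay": 0,"az": -0.09},
    {"x": 0.93,"y": -0.556,"z": -0.112,"ax": 0,"ay": 0,"az": -0.09},
    {"x": 0.93,"y": -0.556,"z": -0.112,"ax": 0,"ay": 0,"az": -0.09},
    {"x": 0.93,"y": -0.556,"z": -0.112,"ax": 0,"ay": 0,"az": -0.09},
  ],
)

```text
time: 2.52
tcp_pos: [0.4496, -0.3305, 0.2501]
ee_rot: [0.0, 0.94, 0.342, -0.0]
force: [0.2, -0.6, -0.0]
grip_width: 1.001
grasp_force: 0.0
```

```bash
python3 - <<'E'
import re
t=open('h.py').read()
t=t[:t.index("import pickle")]+'''import pickle
def shot(tag):
    s=r.read_state(); print("t",round(s["time"],2),"tcp",s["tcp_pos"].round(4),"yaw",round(yaw(s),1),"dq",abs(s["dq"]).max().round(3),"F",s["force"].round(1))
    c=look("wrist"); pickle.dump(c,open(f"pics/{tag}.pkl","wb")); cv2.imwrite(f"pics/{tag}.png",c["image"][:,:,::-1]); return c
'''
open('h.py','w').write(t)
E
python3 -c "
from h import *
shot('v2'); go([.53,-.1,.25],60)"
```

```text
t 2.52 tcp [ 0.4496 -0.3305  0.2501] yaw 39.9 dq 0.029 F [ 0.2 -0.6 -0. ]
go [0.53, -0.1, 0.25] yaw 39.8->60.0: {'x': 0.7011, 'y': -0.4189, 'z': -0.0009, 'ax': -0.0, 'ay': 0.0004, 'az': -0.112} rows>=5.9
```

View pics/v2.png

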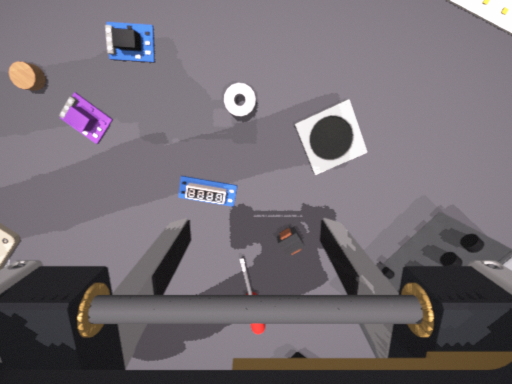

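Display module at (208,192), lamp nest at (332,137), relay module at (130,42) and purple look-alike at (85,118). On to the next view.

>>> carry_out(
  commands=[
    {"x": 0.7,"y": -0.42,"z": 0,"ax": 0,"ay": 0,"az": -0.112},
    {"x": 0.7,"y": -0.42,"z": 0,"ax": 0,"ay": 0,"az": -0.112},
    {"x": 0.7,"y": -0.42,"z": 0,"ax": 0,"ay": 0,"az": -0.112},
    {"x": 0.7,"y": -0.42,"z": 0,"ax": 0,"ay": 0,"az": -0.112},
    {"x": 0.7,"y": -0.42,"z": 0,"ax": 0,"ay": 0,"az": -0.112},
    {"x": 0.7,"y": -0.42,"z": 0,"ax": 0,"ay": 0,"az": -0.112},
    {"x": 0.7,"y": -0.42,"z": 0,"ax": 0,"ay": 0,"az": -0.112},
    {"x": 0.7,"y": -0.42,"z": 0,"ax": 0,"ay": 0,"az": -0.112},
    {"x": 0.7,"y": -0.42,"z": 0,"ax": 0,"ay": 0,"az": -0.112},
  ],
)

```text
time: 3.32
tcp_pos: [0.5295, -0.1008, 0.2498]
ee_rot: [0.0, 0.866, 0.5, -0.001]
force: [-0.4, 0.1, 0.5]
grip_width: 1.002
grasp_force: 0.0
```

```bash
python3 -c "
from h import *
shot('v3'); go([.53,.12,.25],90)"
```

```text
t 3.32 tcp [ 0.5295 -0.1008  0.2498] yaw 60.0 dq 0.02 F [-0.4  0.1  0.5]
go [0.53, 0.12, 0.25] yaw 59.9->90.0: {'x': 0.6392, 'y': -0.3683, 'z': -0.0016, 'ax': -0.0002, 'ay': 0.0005, 'az': -0.1673} rows>=5.3
```

>>> carry_out(
  commands=[
    {"x": 0.64,"y": -0.368,"z": 0,"ax": 0,"ay": 0,"az": -0.167},
    {"x": 0.64,"y": -0.368,"z": 0,"ax": 0,"ay": 0,"az": -0.167},
    {"x": 0.64,"y": -0.368,"z": 0,"ax": 0,"ay": 0,"az": -0.167},
    {"x": 0.64,"y": -0.368,"z": 0,"ax": 0,"ay": 0,"az": -0.167},
    {"x": 0.64,"y": -0.368,"z": 0,"ax": 0,"ay": 0,"az": -0.167},
    {"x": 0.64,"y": -0.368,"z": 0,"ax": 0,"ay": 0,"az": -0.167},
    {"x": 0.64,"y": -0.368,"z": 0,"ax": 0,"ay": 0,"az": -0.167},
    {"x": 0.64,"y": -0.368,"z": 0,"ax": 0,"ay": 0,"az": -0.167},
    {"x": 0.64,"y": -0.368,"z": 0,"ax": 0,"ay": 0,"az": -0.167},
  ],
)

```text
time: 4.12
tcp_pos: [0.5305, 0.1195, 0.2498]
ee_rot: [0.001, 0.708, 0.707, -0.001]
force: [0.4, 0.2, -0.2]
grip_width: 0.998
grasp_force: 0.0
```

```bash
python3 -c "
from h import *
shot('v4'); go([.45,.33,.25],110)"
```

```text
t 4.12 tcp [0.5305 0.1195 0.2498] yaw 89.9 dq 0.008 F [ 0.4  0.2 -0.2]
go [0.45, 0.33, 0.25] yaw 89.9->110.0: {'x': 0.701, 'y': -0.2695, 'z': -0.0017, 'ax': -0.0002, 'ay': 0.0006, 'az': -0.1117} rows>=5.4
```

>>> carry_out(
  commands=[
    {"x": 0.7,"y": -0.27,"z": 0,"ax": 0,"ay": 0,"az": -0.112},
    {"x": 0.7,"y": -0.27,"z": 0,"ax": 0,"ay": 0,"az": -0.112},
    {"x": 0.7,"y": -0.27,"z": 0,"ax": 0,"ay": 0,"az": -0.112},
    {"x": 0.7,"y": -0.27,"z": 0,"ax": 0,"ay": 0,"az": -0.112},
    {"x": 0.7,"y": -0.27,"z": 0,"ax": 0,"ay": 0,"az": -0.112},
    {"x": 0.7,"y": -0.27,"z": 0,"ax": 0,"ay": 0,"az": -0.112},
    {"x": 0.7,"y": -0.27,"z": 0,"ax": 0,"ay": 0,"az": -0.112},
    {"x": 0.7,"y": -0.27,"z": 0,"ax": 0,"ay": 0,"az": -0.112},
    {"x": 0.7,"y": -0.27,"z": 0,"ax": 0,"ay": 0,"az": -0.112},
  ],
)

```text
time: 4.92
tcp_pos: [0.45, 0.3299, 0.2498]
ee_rot: [0.001, 0.573, 0.82, -0.001]
force: [0.0, -0.2, -0.3]
grip_width: 0.998
grasp_force: 0.0
```

```bash
python3 -c "
from h import *
shot('v5')
ims=[cv2.imread(f'pics/v{i}.png') for i in (3,4,5)]
m=np.zeros((600,800,3),np.uint8)
for k,i in enumerate(ims[:3]): m[(k//2)*300:(k//2)*300+300,(k%2)*400:(k%2)*400+400]=cv2.resize(i,(400,300),interpolation=cv2.INTER_AREA)
cv2.imwrite('pics/m345.png',m)"
```

```text
t 4.92 tcp [0.45   0.3299 0.2498] yaw 110.1 dq 0.013 F [ 0.  -0.2 -0.3]
```

View pics/m345.png

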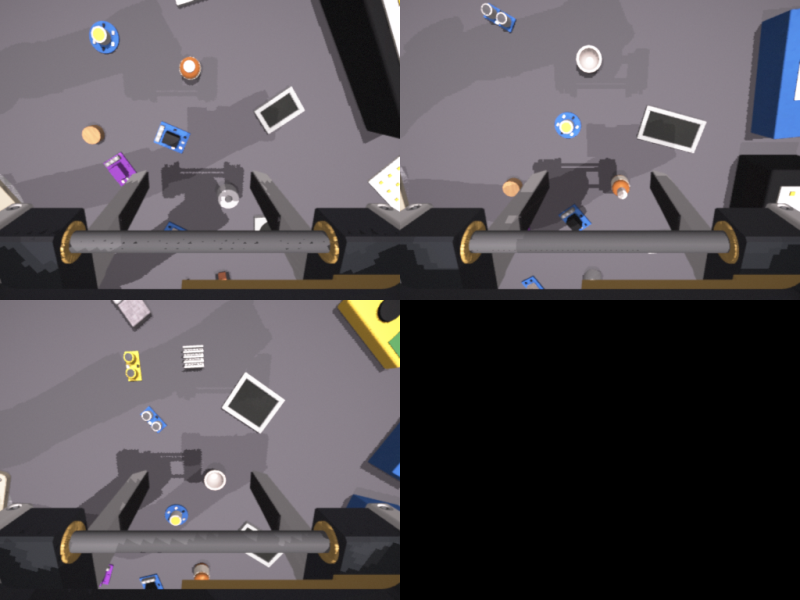

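Montage (multiply by 1.28 for full-frame pixels):
- **v3:** relay module (172,137), sensor nest (280,110), lamp module (103,36).
- **v4:** lamp module (167,125), display nest (272,129).
- **v5:** sensor module (152,118), relay nest (253,103), yellow look-alike (131,65).

Next I'll fit outlines and heights.

```bash
cat > fit.py <<'E'
from h import *
np.set_printoptions(precision=4,suppress=True)
C={"display_module":(.372,-.293),"relay_module":(.472,-.083),"sensor_module":(.36,.314),"lamp_module":(.465,.134),
"display_nest":(.67,.126),"relay_nest":(.522,.42),"sensor_nest":(.686,-.15),"lamp_nest":(.557,-.39)}
def seg(c,n,xy,rad=.045):
    """full outline hull (pixels) of the coloured blob nearest xy"""
    I=cv2.cvtColor(c["image"],cv2.COLOR_RGB2HSV).astype(int); H,S,V=I[...,0],I[...,1],I[...,2]
    m=((H>100)&(H<122)&(S>130)&(V>60)) if "module" in n else ((S<40)&(V>135))
    if "nest" in n: rad=.065
    ring=[proj(c,[xy[0]+rad*np.cos(a),xy[1]+rad*np.sin(a),.01])[0] for a in np.linspace(0,6.28,40)]
    k=np.zeros(m.shape,np.uint8); cv2.fillPoly(k,[np.int32(ring)],1)
    ys,xs=np.nonzero(m&(k>0))
    if len(xs)<60: return None
    q=(m&(k>0)).astype(np.uint8); q=cv2.morphologyEx(q,cv2.MORPH_CLOSE,np.ones((5,5)))
    nl,l,st,_=cv2.connectedComponentsWithStats(q); i=1+st[1:,4].argmax()
    ys,xs=np.nonzero(l==i); return cv2.convexHull(np.c_[xs,ys].astype(np.float32))[:,0]
def rect(P):
    (x,y),(w,h),a=cv2.minAreaRect((P[:,:2]*1000).astype(np.float32))
    if w<h: w,h,a=h,w,a+90
    return np.array([x/1000,y/1000]),(round(w,1),round(h,1)),(a+90)%180-90
def cen(h): 
    M=cv2.moments(h.astype(np.float32)); return np.array([M["m10"],M["m01"]])/M["m00"]
E
cat > run1.py <<'E'
from fit import *
V={k:pickle.load(open(f"pics/{k}.pkl","rb")) for k in ("v2","v3","v4","v5")}
try: V["top"]=pickle.load(open("pics/top.pkl","rb"))
except OSError: V["top"]=look("top"); pickle.dump(V["top"],open("pics/top.pkl","wb"))
for n,xy in C.items():
    print(n); L=[]
    for k,c in V.items():
        p=proj(c,[*xy,.01])[0]
        if k!="top" and not (15<p[0]<497 and 10<p[1]<225): continue
        h=seg(c,n,xy)
        if h is None: continue
        z=.004 if "module" in n else .01
        ct,sz,a=rect(plane(c,h,z)); print("  ",k,p.round(),ct,sz,round(a,1)); L.append((c,cen(h),k))
    from itertools import combinations
    for A,B in combinations(L,2): print("   tri",A[2],B[2],tri([A[:2],B[:2]]))
E
python3 run1.py
```

```text
display_module
   v2 [205. 191.] [ 0.3719 -0.2951] (86.0, 35.9) -60.1
   top [355. 239.] [ 0.3703 -0.2944] (89.8, 35.9) -59.9
   tri v2 top [ 0.3707 -0.2945  0.0023]
relay_module
   v2 [126.  42.] [ 0.4754 -0.0856] (62.3, 46.1) -53.6
   v3 [217. 177.] [ 0.4757 -0.085 ] (60.8, 46.2) -53.1
   top [282. 202.] [ 0.4734 -0.0829] (61.9, 46.4) -53.5
   tri v2 v3 [ 0.4756 -0.0846  0.0027]
   tri v2 top [ 0.4746 -0.083  -0.0012]
   tri v3 top [ 0.4742 -0.0844 -0.003 ]
sensor_module
   v4 [127.  25.] [0.371  0.3118] (23.8, 21.9) 60.5
   v5 [195. 157.] [0.3588 0.32  ] (49.2, 22.7) -28.7
   tri v4 v5 [ 0.3604  0.3169 -0.0192]
lamp_module
   v3 [127.  45.] [0.4686 0.13  ] (51.5, 49.9) 51.8
   v4 [211. 159.] [0.4681 0.1307] (50.0, 49.9) 90.0
   top [208. 203.] [0.4669 0.1323] (50.0, 49.2) 46.7
   tri v3 v4 [0.4683 0.1311 0.0024]
   tri v3 top [ 0.4674  0.1327 -0.0017]
   tri v4 top [0.4676 0.1317 0.0023]
display_nest
   v4 [345. 164.] [0.6731 0.1336] (130.8, 114.1) -30.0
   top [213. 135.] [0.6718 0.1242] (124.4, 69.7) -14.9
   tri v4 top [ 0.6808  0.1278 -0.02  ]
relay_nest
   v5 [321. 128.] [0.5261 0.416 ] (130.2, 117.6) 53.2
   top [110. 181.] [0.5272 0.4163] (96.4, 79.0) -12.4
   tri v5 top [ 0.5296  0.4208 -0.0094]
sensor_nest
   v3 [361. 145.] [ 0.6934 -0.1506] (130.1, 115.4) 77.6
   top [306. 132.] [ 0.6829 -0.1421] (83.6, 58.4) 5.3
   tri v3 top [ 0.6786 -0.1389  0.0365]
lamp_nest
   v2 [331. 140.] [ 0.5546 -0.3967] (130.3, 115.4) -16.7
   top [386. 176.] [ 0.5585 -0.3877] (87.4, 86.7) 64.2
   tri v2 top [ 0.566  -0.4049 -0.0338]
```

```bash
sed -i 's/(S<40)&(V>135)/(S<40)\&(V>190)/; s/rad=.065/rad=.072/' fit.py
cat > run1b.py <<'E'
import fit
for k in ("display_module","relay_module","lamp_module"): fit.C.pop(k)
fit.C.update(relay_nest=(.527,.416),sensor_nest=(.683,-.142),display_nest=(.672,.125),lamp_nest=(.558,-.388),sensor_module=(.359,.318))
exec(open("run1.py").read())
for k,n in (("v5","relay_nest"),("v3","sensor_nest")):
    c=V[k];p=proj(c,[*C[n],.01])[0].astype(int); print(cv2.cvtColor(c["image"],cv2.COLOR_RGB2HSV)[p[1],p[0]-60:p[0]+60:4].tolist())
E
python3 run1b.py
```

```text
sensor_module
   v4 [126.  22.] [0.371  0.3118] (23.8, 21.9) 60.5
   v5 [195. 155.] [0.3588 0.32  ] (49.2, 22.7) -28.7
   tri v4 v5 [ 0.3604  0.3169 -0.0192]
display_nest
   v4 [346. 164.] [0.6732 0.1225] (121.4, 66.9) -14.9
   top [214. 134.] [0.6718 0.1242] (120.8, 66.8) -14.8
   tri v4 top [0.6713 0.1242 0.0125]
relay_nest
   v5 [323. 132.] [0.5287 0.4153] (93.6, 77.1) -12.6
   top [111. 179.] [0.527  0.4168] (92.5, 76.8) -12.7
   tri v5 top [ 0.5333  0.4172 -0.0112]
sensor_nest
   v3 [357. 142.] [ 0.6846 -0.143 ] (80.7, 55.5) 5.6
   top [303. 133.] [ 0.6831 -0.1413] (79.7, 53.6) 5.9
   tri v3 top [ 0.6836 -0.1412  0.0117]
lamp_nest
   v2 [330. 139.] [ 0.5595 -0.3889] (85.2, 85.2) 64.5
   top [385. 176.] [ 0.5579 -0.3877] (83.9, 82.8) 64.2
   tri v2 top [ 0.5621 -0.3935 -0.0085]
[[145, 20, 141], [147, 16, 141], [144, 18, 142], [154, 14, 142], [147, 16, 142], [147, 16, 142], [150, 13, 121], [0, 0, 254], [176, 9, 206], [15, 8, 66], [0, 8, 63], [20, 12, 66], [10, 12, 65], [0, 12, 64], [30, 8, 66], [15, 15, 68], [15, 15, 69], [30, 8, 67], [150, 4, 66], [0, 8, 67], [15, 8, 65], [20, 12, 66], [0, 15, 69], [174, 11, 117], [0, 1, 253], [165, 9, 218], [150, 16, 141], [147, 18, 141], [147, 16, 140], [147, 18, 140]]
[[147, 18, 125], [150, 19, 123], [147, 19, 124], [153, 18, 125], [147, 19, 123], [150, 17, 123], [147, 19, 123], [145, 14, 111], [0, 3, 224], [0, 3, 241], [170, 9, 170], [0, 5, 56], [165, 9, 56], [15, 9, 58], [15, 9, 55], [10, 11, 68], [15, 8, 67], [0, 4, 64], [10, 12, 65], [0, 8, 66], [15, 7, 70], [0, 7, 186], [170, 3, 248], [170, 3, 248], [147, 16, 142], [143, 16, 142], [147, 16, 141], [147, 18, 141], [150, 16, 141], [150, 18, 141]]
```

Sizes match within 2 mm. The views agree on position within 2 mm, except the sensor module, which only v5 shows whole. I'll move above the sensor module first.

```bash
python3 -c "
from h import *
go([.3588,.32,.10],61.3)"
```

```text
go [0.3588, 0.32, 0.1] yaw 110.1->61.3: {'x': 0.0737, 'y': -0.2968, 'z': 0.4997, 'ax': 0.0002, 'ay': 0.0005, 'az': 0.2711} rows>=6.8
```

>>> carry_out(
  commands=[
    {"x": 0.074,"y": -0.297,"z": 0.5,"ax": 0,"ay": 0,"az": 0.271},
    {"x": 0.074,"y": -0.297,"z": 0.5,"ax": 0,"ay": 0,"az": 0.271},
    {"x": 0.074,"y": -0.297,"z": 0.5,"ax": 0,"ay": 0,"az": 0.271},
    {"x": 0.074,"y": -0.297,"z": 0.5,"ax": 0,"ay": 0,"az": 0.271},
    {"x": 0.074,"y": -0.297,"z": 0.5,"ax": 0,"ay": 0,"az": 0.271},
    {"x": 0.074,"y": -0.297,"z": 0.5,"ax": 0,"ay": 0,"az": 0.271},
    {"x": 0.074,"y": -0.297,"z": 0.5,"ax": 0,"ay": 0,"az": 0.271},
    {"x": 0.074,"y": -0.297,"z": 0.5,"ax": 0,"ay": 0,"az": 0.271},
    {"x": 0.074,"y": -0.297,"z": 0.5,"ax": 0,"ay": 0,"az": 0.271},
    {"x": 0.074,"y": -0.297,"z": 0.5,"ax": 0,"ay": 0,"az": 0.271},
  ],
  jaw=0.68,
)

```text
time: 5.85
tcp_pos: [0.3579, 0.3222, 0.1003]
ee_rot: [0.0, 0.859, 0.512, 0.0]
force: [0.1, -0.0, -0.2]
grip_width: 0.683
grasp_force: 0.0
```

```bash
cat > near.py <<'E'
import sys
from fit import *
n,tag=sys.argv[1:3]; c=shot(tag); xy=C[n] if len(sys.argv)<5 else tuple(map(float,sys.argv[3:5]))
h=seg(c,n,xy); ct,sz,a=rect(plane(c,h,.004 if "module" in n else .01)); print(n,ct,sz,round(a,1),"rows",h[:,1].min(),h[:,1].max())
E
python3 near.py sensor_module s1 .359 .32; python3 -c "
from h import *
go([.3588,.32,.02],61.3)"
```

```text
t 5.85 tcp [0.3579 0.3222 0.1003] yaw 61.6 dq 0.01 F [ 0.1 -0.  -0.2]
sensor_module [0.3585 0.32  ] (48.8, 22.7) -28.3 rows 187.0 208.0
go [0.3588, 0.32, 0.02] yaw 61.6->61.3: {'x': -0.0054, 'y': 0.0067, 'z': 0.2678, 'ax': 0.0001, 'ay': -0.0002, 'az': 0.0017} rows>=1.9
```

View pics/s1.png

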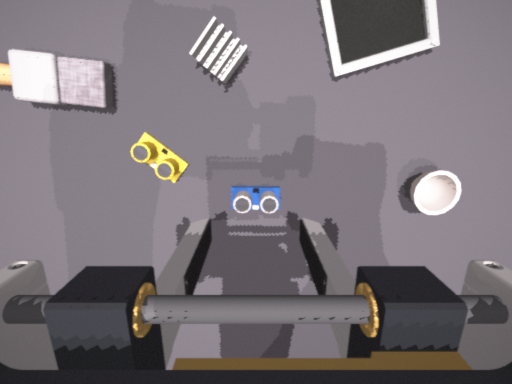

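The blue sensor module sits at (256,198), centred between the fingers, and its fit agrees with v5. The yellow look-alike (160,157) is clear. Descending.

>>> carry_out(
  commands=[
    {"x": -0.005,"y": 0.007,"z": 0.1,"ax": 0,"ay": 0,"az": 0},
    {"x": -0.005,"y": 0.007,"z": 0.18,"ax": 0,"ay": 0,"az": 0},
    {"x": -0.005,"y": 0.007,"z": 0.23,"ax": 0,"ay": 0,"az": 0},
    {"x": -0.005,"y": 0.007,"z": 0.267,"ax": 0,"ay": 0,"az": 0},
    {"x": -0.005,"y": 0.007,"z": 0.267,"ax": 0,"ay": 0,"az": 0},
    {"x": -0.005,"y": 0.007,"z": 0.267,"ax": 0,"ay": 0,"az": 0},
  ],
)

```text
time: 6.4
tcp_pos: [0.3582, 0.3201, 0.0198]
ee_rot: [0.0, 0.859, 0.512, -0.0]
force: [1.0, -0.9, -0.2]
grip_width: 0.678
grasp_force: 0.0
```

>>> carry_out(
  commands=[
    {"x": 0,"y": 0,"z": 0,"ax": 0,"ay": 0,"az": 0},
    {"x": 0,"y": 0,"z": 0,"ax": 0,"ay": 0,"az": 0},
    {"x": 0,"y": 0,"z": 0,"ax": 0,"ay": 0,"az": 0},
    {"x": 0,"y": 0,"z": 0,"ax": 0,"ay": 0,"az": 0},
    {"x": 0,"y": 0,"z": 0,"ax": 0,"ay": 0,"az": 0},
    {"x": 0,"y": 0,"z": 0,"ax": 0,"ay": 0,"az": 0},
  ],
  jaw=0,
)

```text
time: 6.9
tcp_pos: [0.3587, 0.3208, 0.0207]
ee_rot: [-0.0, 0.859, 0.512, 0.001]
force: [-0.9, -0.5, 6.8]
grip_width: 0.458
grasp_force: 30.0
```

Gripped at 43 mm against the 44 mm expected. Lifting.

>>> carry_out(
  commands=[
    {"x": 0,"y": 0,"z": -0.04,"ax": 0,"ay": 0,"az": 0},
    {"x": 0,"y": 0,"z": -0.14,"ax": 0,"ay": 0,"az": 0},
    {"x": 0,"y": 0,"z": -0.27,"ax": 0,"ay": 0,"az": 0},
    {"x": 0,"y": 0,"z": -0.4,"ax": 0,"ay": 0,"az": 0},
    {"x": 0,"y": 0,"z": -0.43,"ax": 0,"ay": 0,"az": 0},
    {"x": 0,"y": 0,"z": -0.43,"ax": 0,"ay": 0,"az": 0},
  ],
)

```text
time: 7.4
tcp_pos: [0.3598, 0.3219, 0.1519]
ee_rot: [-0.001, 0.859, 0.512, 0.003]
force: [0.2, 0.4, -0.6]
grip_width: 0.458
grasp_force: 30.0
```

```bash
python3 -c "
from h import *
go([.52,.09,.15],80);go([.684,-.1422,.15],95.7)"
```

```text
go [0.52, 0.09, 0.15] yaw 61.5->80.0: {'x': -0.4253, 'y': 0.8376, 'z': 0.0053, 'ax': 0.001, 'ay': -0.0019, 'az': -0.1025} rows>=6.8
go [0.684, -0.1422, 0.15] yaw 61.5->95.7: {'x': -0.8453, 'y': 1.687, 'z': 0.0044, 'ax': 0.0013, 'ay': -0.0018, 'az': -0.1897} rows>=13.6
```

>>> carry_out(
  commands=[
    {"x": -0.425,"y": 0.838,"z": 0,"ax": 0,"ay": 0,"az": -0.1},
    {"x": -0.425,"y": 0.838,"z": 0,"ax": 0,"ay": 0,"az": -0.1},
    {"x": -0.425,"y": 0.838,"z": 0,"ax": 0,"ay": 0,"az": -0.1},
    {"x": -0.425,"y": 0.838,"z": 0,"ax": 0,"ay": 0,"az": -0.1},
    {"x": -0.425,"y": 0.838,"z": 0,"ax": 0,"ay": 0,"az": -0.1},
    {"x": -0.425,"y": 0.838,"z": 0,"ax": 0,"ay": 0,"az": -0.1},
    {"x": -0.425,"y": 0.838,"z": 0,"ax": 0,"ay": 0,"az": -0.1},
    {"x": -0.425,"y": 0.838,"z": 0,"ax": 0,"ay": 0,"az": -0.1},
  ],
)

```text
time: 8.07
tcp_pos: [0.5213, 0.0803, 0.1467]
ee_rot: [0.001, 0.772, 0.636, -0.002]
force: [0.1, 0.1, -2.0]
grip_width: 0.461
grasp_force: 30.0
```

```bash
python3 -c "
from h import *
go([.684,-.1422,.10],95.7)"
```

```text
go [0.684, -0.1422, 0.1] yaw 78.9->95.7: {'x': -0.623, 'y': 0.6746, 'z': 0.1583, 'ax': -0.0002, 'ay': 0.0014, 'az': -0.0932} rows>=6.7
```

>>> carry_out(
  commands=[
    {"x": -0.623,"y": 0.675,"z": 0.0,"ax": 0,"ay": 0,"az": -0.093},
    {"x": -0.623,"y": 0.675,"z": 0.0,"ax": 0,"ay": 0,"az": -0.093},
    {"x": -0.623,"y": 0.675,"z": 0.0,"ax": 0,"ay": 0,"az": -0.093},
    {"x": -0.623,"y": 0.675,"z": 0.0,"ax": 0,"ay": 0,"az": -0.093},
    {"x": -0.623,"y": 0.675,"z": 0.158,"ax": 0,"ay": 0,"az": -0.093},
    {"x": -0.623,"y": 0.675,"z": 0.158,"ax": 0,"ay": 0,"az": -0.093},
    {"x": -0.623,"y": 0.675,"z": 0.158,"ax": 0,"ay": 0,"az": -0.093},
    {"x": -0.623,"y": 0.675,"z": 0.158,"ax": 0,"ay": 0,"az": -0.093},
    {"x": -0.623,"y": 0.675,"z": 0.158,"ax": 0,"ay": 0,"az": -0.093},
    {"x": -0.623,"y": 0.675,"z": 0.158,"ax": 0,"ay": 0,"az": -0.093},
  ],
)

```text
time: 8.9
tcp_pos: [0.6826, -0.1298, 0.0997]
ee_rot: [-0.002, 0.667, 0.745, -0.0]
force: [-0.7, 0.3, -0.4]
grip_width: 0.46
grasp_force: 30.0
```

```bash
python3 near.py sensor_nest s2 .684 -.142; python3 -c "
from h import *
go([.684,-.1422,.026],95.7)"
```

```text
t 8.9 tcp [ 0.6826 -0.1298  0.0997] yaw 96.4 dq 0.035 F [-0.7  0.3 -0.4]
sensor_nest [ 0.6832 -0.1328] (81.2, 35.1) 4.2 rows 183.0 218.0
go [0.684, -0.1422, 0.026] yaw 96.5->95.7: {'x': -0.0443, 'y': -0.0014, 'z': 0.2493, 'ax': -0.0004, 'ay': -0.0007, 'az': 0.0042} rows>=1.8
```

View pics/s2.png

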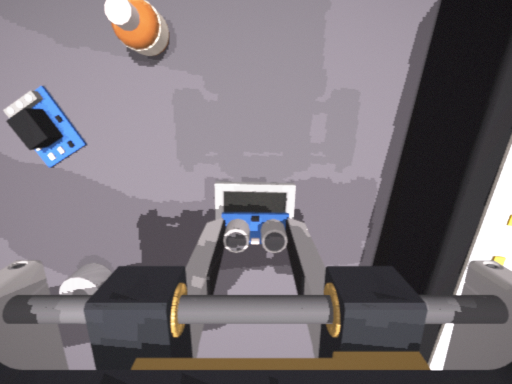

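The sensor module is held level at (256,228) above the nest, whose visible far edge at row 183 agrees with the estimated centre. The bottle at (140,25) is still standing. I'll shift sideways, then lower.

>>> carry_out(
  commands=[
    {"x": -0.044,"y": -0.001,"z": 0,"ax": 0,"ay": 0,"az": 0.004},
    {"x": -0.044,"y": -0.001,"z": 0.08,"ax": 0,"ay": 0,"az": 0.004},
    {"x": -0.044,"y": -0.001,"z": 0.14,"ax": 0,"ay": 0,"az": 0.004},
    {"x": -0.044,"y": -0.001,"z": 0.19,"ax": 0,"ay": 0,"az": 0.004},
    {"x": -0.044,"y": -0.001,"z": 0.22,"ax": 0,"ay": 0,"az": 0.004},
    {"x": -0.044,"y": -0.001,"z": 0.235,"ax": 0,"ay": 0,"az": 0.004},
    {"x": -0.044,"y": -0.001,"z": 0.24,"ax": 0,"ay": 0,"az": 0.004},
    {"x": -0.044,"y": -0.001,"z": 0.244,"ax": 0,"ay": 0,"az": 0.004},
    {"x": -0.044,"y": -0.001,"z": 0.244,"ax": 0,"ay": 0,"az": 0.004},
  ],
)

```text
time: 9.7
tcp_pos: [0.6857, -0.145, 0.0291]
ee_rot: [0.001, 0.672, 0.741, 0.0]
force: [-0.2, -0.1, -0.8]
grip_width: 0.46
grasp_force: 30.0
```

>>> carry_out(
  commands=[
    {"x": 0.007,"y": -0.005,"z": 0.005,"ax": 0,"ay": 0,"az": 0},
    {"x": 0.007,"y": -0.005,"z": 0.009,"ax": 0,"ay": 0,"az": 0},
    {"x": 0.007,"y": -0.005,"z": 0.012,"ax": 0,"ay": 0,"az": 0},
    {"x": 0.007,"y": -0.005,"z": 0.014,"ax": 0,"ay": 0,"az": 0},
    {"x": 0.007,"y": -0.005,"z": 0.015,"ax": 0,"ay": 0,"az": 0},
    {"x": 0.007,"y": -0.005,"z": 0.015,"ax": 0,"ay": 0,"az": 0},
  ],
)

```text
time: 10.2
tcp_pos: [0.6835, -0.143, 0.0248]
ee_rot: [0.0, 0.672, 0.741, 0.0]
force: [-1.4, -0.2, 5.4]
grip_width: 0.457
grasp_force: 30.0
```

Light contact (5 N) at the floor height. Releasing, then rising.

>>> carry_out(
  commands=[
    {"x": 0,"y": 0,"z": 0,"ax": 0,"ay": 0,"az": 0},
    {"x": 0,"y": 0,"z": 0,"ax": 0,"ay": 0,"az": 0},
    {"x": 0,"y": 0,"z": 0,"ax": 0,"ay": 0,"az": 0},
    {"x": 0,"y": 0,"z": -0.04,"ax": 0,"ay": 0,"az": 0},
    {"x": 0,"y": 0,"z": -0.12,"ax": 0,"ay": 0,"az": 0},
    {"x": 0,"y": 0,"z": -0.25,"ax": 0,"ay": 0,"az": 0},
    {"x": 0,"y": 0,"z": -0.4,"ax": 0,"ay": 0,"az": 0},
    {"x": 0,"y": 0,"z": -0.4,"ax": 0,"ay": 0,"az": 0},
    {"x": 0,"y": 0,"z": -0.4,"ax": 0,"ay": 0,"az": 0},
  ],
  jaw=0.6,
)

```text
time: 10.95
tcp_pos: [0.6859, -0.1433, 0.1484]
ee_rot: [0.003, 0.672, 0.741, 0.002]
force: [0.1, -0.3, -0.1]
grip_width: 0.603
grasp_force: 0.0
```

```bash
python3 near.py sensor_module s3 .684 -.142; python3 -c "
from h import *
go([.4752,-.0845,.10],126.6)"
```

```text
t 10.95 tcp [ 0.6859 -0.1433  0.1484] yaw 95.6 dq 0.063 F [ 0.1 -0.3 -0.1]
sensor_module [ 0.6848 -0.1454] (51.1, 24.9) 5.5 rows 175.0 195.0
go [0.4752, -0.0845, 0.1] yaw 95.6->126.6: {'x': 0.2629, 'y': -0.6742, 'z': 0.1502, 'ax': 0.0007, 'ay': 0.0005, 'az': -0.1724} rows>=5.3
```

The sensor module reads 5.5° against the nest's 5.7° and is within 3 mm of centre. Now the relay module.

>>> carry_out(
  commands=[
    {"x": 0.263,"y": -0.674,"z": 0,"ax": 0,"ay": 0,"az": -0.172},
    {"x": 0.263,"y": -0.674,"z": 0,"ax": 0,"ay": 0,"az": -0.172},
    {"x": 0.263,"y": -0.674,"z": 0.15,"ax": 0,"ay": 0,"az": -0.172},
    {"x": 0.263,"y": -0.674,"z": 0.15,"ax": 0,"ay": 0,"az": -0.172},
    {"x": 0.263,"y": -0.674,"z": 0.15,"ax": 0,"ay": 0,"az": -0.172},
    {"x": 0.263,"y": -0.674,"z": 0.15,"ax": 0,"ay": 0,"az": -0.172},
    {"x": 0.263,"y": -0.674,"z": 0.15,"ax": 0,"ay": 0,"az": -0.172},
    {"x": 0.263,"y": -0.674,"z": 0.15,"ax": 0,"ay": 0,"az": -0.172},
    {"x": 0.263,"y": -0.674,"z": 0.15,"ax": 0,"ay": 0,"az": -0.172},
    {"x": 0.263,"y": -0.674,"z": 0.15,"ax": 0,"ay": 0,"az": -0.172},
  ],
  jaw=0.45,
)

```text
time: 11.83
tcp_pos: [0.4762, -0.0845, 0.0989]
ee_rot: [0.001, 0.45, 0.893, 0.001]
force: [-0.2, 0.5, -0.5]
grip_width: 0.45
grasp_force: 0.0
```

```bash
python3 near.py relay_module r1 .475 -.0845; python3 -c "
from h import *
go([.4752,-.0845,.02],126.6)"
```

```text
t 11.83 tcp [ 0.4762 -0.0845  0.0989] yaw 126.5 dq 0.005 F [-0.2  0.5 -0.5]
relay_module [ 0.4752 -0.0847] (62.1, 45.1) -52.8 rows 165.0 223.0
go [0.4752, -0.0845, 0.02] yaw 126.5->126.6: {'x': 0.0017, 'y': -0.0026, 'z': 0.2629, 'ax': 0.0004, 'ay': 0.0002, 'az': -0.0005} rows>=1.9
```

View pics/r1.png

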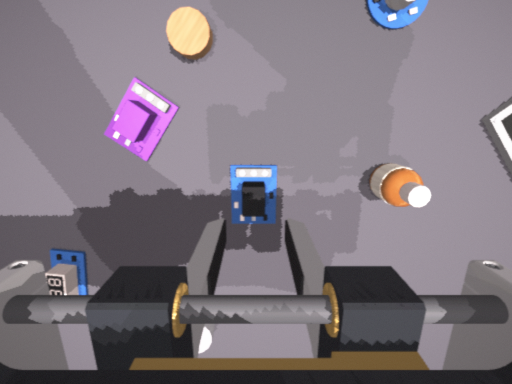

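The blue relay module sits at (253,195), centred and aligned with the fingers. The bottle (400,185) is clear. Descending to grip.

>>> carry_out(
  commands=[
    {"x": 0.002,"y": -0.003,"z": 0.1,"ax": 0,"ay": 0,"az": 0},
    {"x": 0.002,"y": -0.003,"z": 0.18,"ax": 0,"ay": 0,"az": 0},
    {"x": 0.002,"y": -0.003,"z": 0.23,"ax": 0,"ay": 0,"az": 0},
    {"x": 0.002,"y": -0.003,"z": 0.262,"ax": 0,"ay": 0,"az": 0},
    {"x": 0.002,"y": -0.003,"z": 0.262,"ax": 0,"ay": 0,"az": 0},
    {"x": 0.002,"y": -0.003,"z": 0.262,"ax": 0,"ay": 0,"az": 0},
  ],
)

```text
time: 12.38
tcp_pos: [0.4739, -0.0842, 0.0203]
ee_rot: [0.0, 0.45, 0.893, 0.0]
force: [0.4, 0.2, -0.2]
grip_width: 0.451
grasp_force: 0.0
```

>>> carry_out(
  commands=[
    {"x": 0,"y": 0,"z": 0,"ax": 0,"ay": 0,"az": 0},
    {"x": 0,"y": 0,"z": 0,"ax": 0,"ay": 0,"az": 0},
    {"x": 0,"y": 0,"z": 0,"ax": 0,"ay": 0,"az": 0},
    {"x": 0,"y": 0,"z": 0,"ax": 0,"ay": 0,"az": 0},
    {"x": 0,"y": 0,"z": 0,"ax": 0,"ay": 0,"az": 0},
    {"x": 0,"y": 0,"z": 0,"ax": 0,"ay": 0,"az": 0},
  ],
  jaw=0,
)

```text
time: 12.88
tcp_pos: [0.474, -0.0845, 0.021]
ee_rot: [0.001, 0.45, 0.893, 0.0]
force: [-0.8, 0.3, 5.7]
grip_width: 0.231
grasp_force: 30.0
```

Gripped at 21.7 mm against the 22 mm expected.

>>> carry_out(
  commands=[
    {"x": 0,"y": 0,"z": -0.04,"ax": 0,"ay": 0,"az": 0},
    {"x": 0,"y": 0,"z": -0.14,"ax": 0,"ay": 0,"az": 0},
    {"x": 0,"y": 0,"z": -0.27,"ax": 0,"ay": 0,"az": 0},
    {"x": 0,"y": 0,"z": -0.4,"ax": 0,"ay": 0,"az": 0},
    {"x": 0,"y": 0,"z": -0.43,"ax": 0,"ay": 0,"az": 0},
    {"x": 0,"y": 0,"z": -0.43,"ax": 0,"ay": 0,"az": 0},
    {"x": 0,"y": 0,"z": -0.43,"ax": 0,"ay": 0,"az": 0},
  ],
)

```text
time: 13.47
tcp_pos: [0.473, -0.0849, 0.149]
ee_rot: [0.0, 0.45, 0.893, -0.0]
force: [-0.6, 0.4, -1.3]
grip_width: 0.23
grasp_force: 30.0
```

```bash
python3 -c "
from h import *
go([.50,.17,.15],147)"
```

```text
go [0.5, 0.17, 0.15] yaw 126.5->147.0: {'x': 0.6294, 'y': 0.5778, 'z': -0.0038, 'ax': -0.0001, 'ay': 0.0002, 'az': -0.1139} rows>=6.1
```

>>> carry_out(
  commands=[
    {"x": 0.629,"y": 0.578,"z": 0,"ax": 0,"ay": 0,"az": -0.114},
    {"x": 0.629,"y": 0.578,"z": 0,"ax": 0,"ay": 0,"az": -0.114},
    {"x": 0.629,"y": 0.578,"z": 0,"ax": 0,"ay": 0,"az": -0.114},
    {"x": 0.629,"y": 0.578,"z": 0,"ax": 0,"ay": 0,"az": -0.114},
    {"x": 0.629,"y": 0.578,"z": 0,"ax": 0,"ay": 0,"az": -0.114},
    {"x": 0.629,"y": 0.578,"z": 0,"ax": 0,"ay": 0,"az": -0.114},
    {"x": 0.629,"y": 0.578,"z": 0,"ax": 0,"ay": 0,"az": -0.114},
    {"x": 0.629,"y": 0.578,"z": 0,"ax": 0,"ay": 0,"az": -0.114},
    {"x": 0.629,"y": 0.578,"z": 0,"ax": 0,"ay": 0,"az": -0.114},
    {"x": 0.629,"y": 0.578,"z": 0,"ax": 0,"ay": 0,"az": -0.114},
  ],
)

```text
time: 14.3
tcp_pos: [0.4994, 0.1679, 0.1477]
ee_rot: [-0.001, 0.284, 0.959, -0.002]
force: [-0.1, -1.0, -1.2]
grip_width: 0.23
grasp_force: 30.0
```

```bash
python3 -c "
from h import *
go([.5282,.416,.10],167.4)"
```

```text
go [0.5282, 0.416, 0.1] yaw 147.0->167.4: {'x': 0.3705, 'y': 0.7463, 'z': 0.1564, 'ax': -0.0012, 'ay': -0.0005, 'az': -0.1136} rows>=6.1
```

>>> carry_out(
  commands=[
    {"x": 0.37,"y": 0.746,"z": 0.05,"ax": 0,"ay": 0,"az": -0.114},
    {"x": 0.37,"y": 0.746,"z": 0.1,"ax": 0,"ay": 0,"az": -0.114},
    {"x": 0.37,"y": 0.746,"z": 0.156,"ax": 0,"ay": 0,"az": -0.114},
    {"x": 0.37,"y": 0.746,"z": 0.156,"ax": 0,"ay": 0,"az": -0.114},
    {"x": 0.37,"y": 0.746,"z": 0.156,"ax": 0,"ay": 0,"az": -0.114},
    {"x": 0.37,"y": 0.746,"z": 0.156,"ax": 0,"ay": 0,"az": -0.114},
    {"x": 0.37,"y": 0.746,"z": 0.156,"ax": 0,"ay": 0,"az": -0.114},
    {"x": 0.37,"y": 0.746,"z": 0.156,"ax": 0,"ay": 0,"az": -0.114},
    {"x": 0.37,"y": 0.746,"z": 0.156,"ax": 0,"ay": 0,"az": -0.114},
    {"x": 0.37,"y": 0.746,"z": 0.156,"ax": 0,"ay": 0,"az": -0.114},
  ],
)

```text
time: 15.13
tcp_pos: [0.5302, 0.415, 0.1022]
ee_rot: [0.0, 0.11, 0.994, -0.001]
force: [-0.7, -0.1, -0.8]
grip_width: 0.23
grasp_force: 30.0
```

```bash
python3 near.py relay_nest r2 .528 .416; python3 -c "
from h import *
go([.5282,.416,.030],167.4)"
```

```text
t 15.13 tcp [0.5302 0.415  0.1022] yaw 167.4 dq 0.01 F [-0.7 -0.1 -0.8]
relay_nest [0.5256 0.4175] (85.8, 74.5) -12.5 rows 148.0 230.0
go [0.5282, 0.416, 0.03] yaw 167.4->167.4: {'x': 0.0073, 'y': 0.0014, 'z': 0.2416, 'ax': -0.0007, 'ay': 0.0004, 'az': -0.0} rows>=1.7
```

View pics/r2.png

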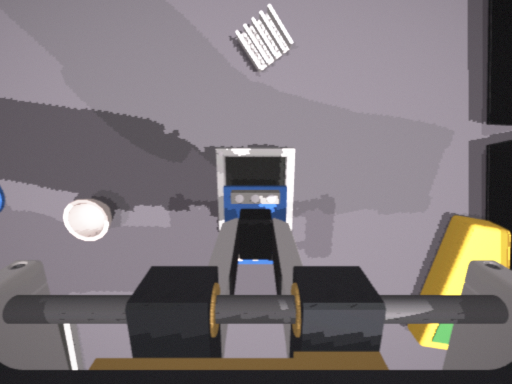

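The relay module is held over its nest, board at (255,200) and nest top edge at row 148. The nest refit gives about (0.5286, 0.4168), matching the target. Lowering.

>>> carry_out(
  commands=[
    {"x": 0.007,"y": 0.003,"z": 0.08,"ax": 0,"ay": 0,"az": 0},
    {"x": 0.007,"y": 0.003,"z": 0.15,"ax": 0,"ay": 0,"az": 0},
    {"x": 0.007,"y": 0.003,"z": 0.19,"ax": 0,"ay": 0,"az": 0},
    {"x": 0.007,"y": 0.003,"z": 0.22,"ax": 0,"ay": 0,"az": 0},
    {"x": 0.007,"y": 0.003,"z": 0.235,"ax": 0,"ay": 0,"az": 0},
    {"x": 0.007,"y": 0.003,"z": 0.24,"ax": 0,"ay": 0,"az": 0},
    {"x": 0.007,"y": 0.003,"z": 0.24,"ax": 0,"ay": 0,"az": 0},
  ],
)

```text
time: 15.77
tcp_pos: [0.5273, 0.42, 0.0309]
ee_rot: [0.0, 0.108, 0.994, 0.0]
force: [-0.7, 0.1, 0.6]
grip_width: 0.23
grasp_force: 30.0
```

>>> carry_out(
  commands=[
    {"x": -0.006,"y": -0.011,"z": 0.005,"ax": 0,"ay": 0,"az": 0},
    {"x": -0.006,"y": -0.011,"z": 0.01,"ax": 0,"ay": 0,"az": 0},
    {"x": -0.006,"y": -0.011,"z": 0.014,"ax": 0,"ay": 0,"az": 0},
    {"x": -0.006,"y": -0.011,"z": 0.017,"ax": 0,"ay": 0,"az": 0},
    {"x": -0.006,"y": -0.011,"z": 0.019,"ax": 0,"ay": 0,"az": 0},
    {"x": -0.006,"y": -0.011,"z": 0.02,"ax": 0,"ay": 0,"az": 0},
    {"x": -0.006,"y": -0.011,"z": 0.02,"ax": 0,"ay": 0,"az": 0},
  ],
)

```text
time: 16.35
tcp_pos: [0.5281, 0.4165, 0.0251]
ee_rot: [0.0, 0.108, 0.994, -0.0]
force: [-1.2, -2.1, 4.5]
grip_width: 0.234
grasp_force: 30.0
```

Contact at 4.5 N. Releasing.

>>> carry_out(
  commands=[
    {"x": 0,"y": 0,"z": 0,"ax": 0,"ay": 0,"az": 0},
    {"x": 0,"y": 0,"z": 0,"ax": 0,"ay": 0,"az": 0},
    {"x": 0,"y": 0,"z": 0,"ax": 0,"ay": 0,"az": 0},
    {"x": 0,"y": 0,"z": -0.04,"ax": 0,"ay": 0,"az": 0},
    {"x": 0,"y": 0,"z": -0.12,"ax": 0,"ay": 0,"az": 0},
    {"x": 0,"y": 0,"z": -0.25,"ax": 0,"ay": 0,"az": 0},
    {"x": 0,"y": 0,"z": -0.4,"ax": 0,"ay": 0,"az": 0},
    {"x": 0,"y": 0,"z": -0.4,"ax": 0,"ay": 0,"az": 0},
    {"x": 0,"y": 0,"z": -0.4,"ax": 0,"ay": 0,"az": 0},
  ],
  jaw=0.42,
)

```text
time: 17.1
tcp_pos: [0.5294, 0.4184, 0.1487]
ee_rot: [0.002, 0.108, 0.994, 0.003]
force: [-0.2, -0.4, -0.2]
grip_width: 0.42
grasp_force: 0.0
```

```bash
python3 near.py relay_module r3 .528 .4165; python3 -c "
from h import *
go([.468,.131,.10],120)"
```

```text
t 17.1 tcp [0.5294 0.4184 0.1487] yaw 167.6 dq 0.058 F [-0.2 -0.4 -0.2]
relay_module [0.5304 0.4159] (62.1, 47.6) -12.4 rows 158.0 208.0
go [0.468, 0.131, 0.1] yaw 167.6->120.0: {'x': -0.0075, 'y': -0.9743, 'z': 0.152, 'ax': 0.0008, 'ay': 0.0003, 'az': 0.2643} rows>=7.1
```

>>> carry_out(
  commands=[
    {"x": -0.008,"y": -0.974,"z": 0,"ax": 0,"ay": 0,"az": 0.264},
    {"x": -0.008,"y": -0.974,"z": 0,"ax": 0,"ay": 0,"az": 0.264},
    {"x": -0.008,"y": -0.974,"z": 0,"ax": 0,"ay": 0,"az": 0.264},
    {"x": -0.008,"y": -0.974,"z": 0,"ax": 0,"ay": 0,"az": 0.264},
    {"x": -0.008,"y": -0.974,"z": 0.152,"ax": 0,"ay": 0,"az": 0.264},
    {"x": -0.008,"y": -0.974,"z": 0.152,"ax": 0,"ay": 0,"az": 0.264},
    {"x": -0.008,"y": -0.974,"z": 0.152,"ax": 0,"ay": 0,"az": 0.264},
    {"x": -0.008,"y": -0.974,"z": 0.152,"ax": 0,"ay": 0,"az": 0.264},
    {"x": -0.008,"y": -0.974,"z": 0.152,"ax": 0,"ay": 0,"az": 0.264},
    {"x": -0.008,"y": -0.974,"z": 0.152,"ax": 0,"ay": 0,"az": 0.264},
    {"x": -0.008,"y": -0.974,"z": 0.152,"ax": 0,"ay": 0,"az": 0.264},
    {"x": -0.008,"y": -0.974,"z": 0.152,"ax": 0,"ay": 0,"az": 0.264},
  ],
  jaw=0.48,
)

```text
time: 18.15
tcp_pos: [0.4681, 0.1329, 0.0991]
ee_rot: [-0.0, 0.498, 0.867, 0.001]
force: [-0.1, 0.6, 0.4]
grip_width: 0.482
grasp_force: 0.0
```

```bash
python3 near.py lamp_module l1 .468 .131; python3 -c "
from h import *
go([.468,.131,.02],120)"
```

```text
t 18.15 tcp [0.4681 0.1329 0.0991] yaw 120.2 dq 0.007 F [-0.1  0.6  0.4]
lamp_module [0.4681 0.1312] (50.7, 50.5) 75.5 rows 172.0 220.0
go [0.468, 0.131, 0.02] yaw 120.2->120.0: {'x': -0.005, 'y': -0.0034, 'z': 0.2638, 'ax': 0.0005, 'ay': -0.0003, 'az': 0.0012} rows>=1.9
```

>>> carry_out(
  commands=[
    {"x": -0.005,"y": -0.003,"z": 0.1,"ax": 0,"ay": 0,"az": 0},
    {"x": -0.005,"y": -0.003,"z": 0.18,"ax": 0,"ay": 0,"az": 0},
    {"x": -0.005,"y": -0.003,"z": 0.23,"ax": 0,"ay": 0,"az": 0},
    {"x": -0.005,"y": -0.003,"z": 0.263,"ax": 0,"ay": 0,"az": 0},
    {"x": -0.005,"y": -0.003,"z": 0.263,"ax": 0,"ay": 0,"az": 0},
    {"x": -0.005,"y": -0.003,"z": 0.263,"ax": 0,"ay": 0,"az": 0},
  ],
)

```text
time: 18.7
tcp_pos: [0.4676, 0.1297, 0.02]
ee_rot: [-0.0, 0.499, 0.867, 0.0]
force: [-0.3, 0.8, 0.9]
grip_width: 0.479
grasp_force: 0.0
```

>>> carry_out(
  commands=[
    {"x": 0,"y": 0,"z": 0,"ax": 0,"ay": 0,"az": 0},
    {"x": 0,"y": 0,"z": 0,"ax": 0,"ay": 0,"az": 0},
    {"x": 0,"y": 0,"z": 0,"ax": 0,"ay": 0,"az": 0},
    {"x": 0,"y": 0,"z": 0,"ax": 0,"ay": 0,"az": 0},
    {"x": 0,"y": 0,"z": 0,"ax": 0,"ay": 0,"az": 0},
    {"x": 0,"y": 0,"z": 0,"ax": 0,"ay": 0,"az": 0},
  ],
  jaw=0,
)

```text
time: 19.2
tcp_pos: [0.4682, 0.129, 0.0207]
ee_rot: [0.001, 0.5, 0.866, 0.001]
force: [-0.6, 0.1, 5.8]
grip_width: 0.266
grasp_force: 30.0
```

>>> carry_out(
  commands=[
    {"x": 0,"y": 0,"z": -0.04,"ax": 0,"ay": 0,"az": 0},
    {"x": 0,"y": 0,"z": -0.14,"ax": 0,"ay": 0,"az": 0},
    {"x": 0,"y": 0,"z": -0.27,"ax": 0,"ay": 0,"az": 0},
    {"x": 0,"y": 0,"z": -0.4,"ax": 0,"ay": 0,"az": 0},
    {"x": 0,"y": 0,"z": -0.43,"ax": 0,"ay": 0,"az": 0},
    {"x": 0,"y": 0,"z": -0.43,"ax": 0,"ay": 0,"az": 0},
    {"x": 0,"y": 0,"z": -0.43,"ax": 0,"ay": 0,"az": 0},
  ],
)

```text
time: 19.78
tcp_pos: [0.4675, 0.1282, 0.1489]
ee_rot: [0.0, 0.5, 0.866, -0.0]
force: [-0.6, 0.2, -0.9]
grip_width: 0.266
grasp_force: 30.0
```

```bash
python3 -c "
from h import *
go([.48,-.13,.15],105)"
```

```text
go [0.48, -0.13, 0.15] yaw 120.0->105.0: {'x': -0.766, 'y': -0.3944, 'z': -0.0033, 'ax': 0.0001, 'ay': 0.0002, 'az': 0.0834} rows>=6.2
```

>>> carry_out(
  commands=[
    {"x": -0.766,"y": -0.394,"z": 0,"ax": 0,"ay": 0,"az": 0.083},
    {"x": -0.766,"y": -0.394,"z": 0,"ax": 0,"ay": 0,"az": 0.083},
    {"x": -0.766,"y": -0.394,"z": 0,"ax": 0,"ay": 0,"az": 0.083},
    {"x": -0.766,"y": -0.394,"z": 0,"ax": 0,"ay": 0,"az": 0.083},
    {"x": -0.766,"y": -0.394,"z": 0,"ax": 0,"ay": 0,"az": 0.083},
    {"x": -0.766,"y": -0.394,"z": 0,"ax": 0,"ay": 0,"az": 0.083},
    {"x": -0.766,"y": -0.394,"z": 0,"ax": 0,"ay": 0,"az": 0.083},
    {"x": -0.766,"y": -0.394,"z": 0,"ax": 0,"ay": 0,"az": 0.083},
    {"x": -0.766,"y": -0.394,"z": 0,"ax": 0,"ay": 0,"az": 0.083},
    {"x": -0.766,"y": -0.394,"z": 0,"ax": 0,"ay": 0,"az": 0.083},
  ],
)

```text
time: 20.62
tcp_pos: [0.4797, -0.127, 0.148]
ee_rot: [-0.001, 0.607, 0.795, 0.0]
force: [0.4, 0.1, -0.7]
grip_width: 0.268
grasp_force: 30.0
```

```bash
python3 -c "
from h import *
go([.559,-.3885,.10],90)"
```

```text
go [0.559, -0.3885, 0.1] yaw 105.3->90.0: {'x': -0.9108, 'y': 0.0254, 'z': 0.1581, 'ax': -0.0005, 'ay': -0.0006, 'az': 0.0849} rows>=6.7
```

>>> carry_out(
  commands=[
    {"x": -0.911,"y": 0.025,"z": 0,"ax": 0,"ay": 0,"az": 0.085},
    {"x": -0.911,"y": 0.025,"z": 0,"ax": 0,"ay": 0,"az": 0.085},
    {"x": -0.911,"y": 0.025,"z": 0,"ax": 0,"ay": 0,"az": 0.085},
    {"x": -0.911,"y": 0.025,"z": 0,"ax": 0,"ay": 0,"az": 0.085},
    {"x": -0.911,"y": 0.025,"z": 0.158,"ax": 0,"ay": 0,"az": 0.085},
    {"x": -0.911,"y": 0.025,"z": 0.158,"ax": 0,"ay": 0,"az": 0.085},
    {"x": -0.911,"y": 0.025,"z": 0.158,"ax": 0,"ay": 0,"az": 0.085},
    {"x": -0.911,"y": 0.025,"z": 0.158,"ax": 0,"ay": 0,"az": 0.085},
    {"x": -0.911,"y": 0.025,"z": 0.158,"ax": 0,"ay": 0,"az": 0.085},
    {"x": -0.911,"y": 0.025,"z": 0.158,"ax": 0,"ay": 0,"az": 0.085},
    {"x": -0.911,"y": 0.025,"z": 0.158,"ax": 0,"ay": 0,"az": 0.085},
  ],
)

```text
time: 21.53
tcp_pos: [0.5602, -0.3878, 0.1022]
ee_rot: [-0.0, 0.707, 0.708, 0.001]
force: [1.2, 0.9, -0.1]
grip_width: 0.27
grasp_force: 30.0
```

```bash
python3 near.py lamp_nest l2 .559 -.3885; python3 -c "
from h import *
go([.559,-.3885,.030],90)"
```

```text
t 21.53 tcp [ 0.5602 -0.3878  0.1022] yaw 90.1 dq 0.008 F [ 1.2  0.9 -0.1]
lamp_nest [ 0.5605 -0.3863] (84.8, 79.7) -25.5 rows 142.0 214.0
go [0.559, -0.3885, 0.03] yaw 90.0->90.0: {'x': -0.0008, 'y': -0.0038, 'z': 0.2416, 'ax': 0.0003, 'ay': -0.0002, 'az': 0.0003} rows>=1.7
```

View pics/l2.png

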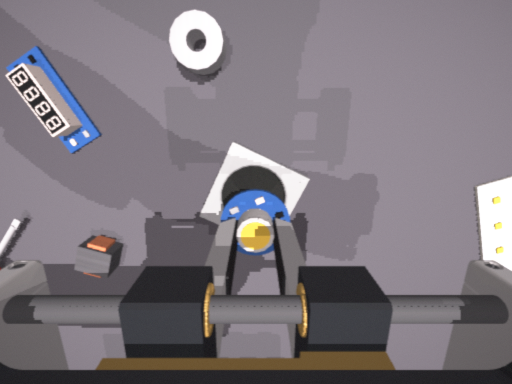

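The lamp module is held at (255,225) above its nest (recess at 253,190). The nest refit is consistent. Lowering.

>>> carry_out(
  commands=[
    {"x": -0.001,"y": -0.003,"z": 0.08,"ax": 0,"ay": 0,"az": 0},
    {"x": -0.001,"y": -0.003,"z": 0.15,"ax": 0,"ay": 0,"az": 0},
    {"x": -0.001,"y": -0.003,"z": 0.19,"ax": 0,"ay": 0,"az": 0},
    {"x": -0.001,"y": -0.003,"z": 0.22,"ax": 0,"ay": 0,"az": 0},
    {"x": -0.001,"y": -0.003,"z": 0.235,"ax": 0,"ay": 0,"az": 0},
    {"x": -0.001,"y": -0.003,"z": 0.24,"ax": 0,"ay": 0,"az": 0},
    {"x": -0.001,"y": -0.003,"z": 0.24,"ax": 0,"ay": 0,"az": 0},
  ],
)

```text
time: 22.17
tcp_pos: [0.5584, -0.3914, 0.03]
ee_rot: [0.0, 0.708, 0.706, 0.0]
force: [0.3, 0.5, -0.6]
grip_width: 0.268
grasp_force: 30.0
```

>>> carry_out(
  commands=[
    {"x": 0.005,"y": 0.001,"z": 0.005,"ax": 0,"ay": 0,"az": 0},
    {"x": 0.005,"y": 0.001,"z": 0.009,"ax": 0,"ay": 0,"az": 0},
    {"x": 0.005,"y": 0.001,"z": 0.012,"ax": 0,"ay": 0,"az": 0},
    {"x": 0.005,"y": 0.001,"z": 0.015,"ax": 0,"ay": 0,"az": 0},
    {"x": 0.005,"y": 0.001,"z": 0.017,"ax": 0,"ay": 0,"az": 0},
    {"x": 0.005,"y": 0.001,"z": 0.018,"ax": 0,"ay": 0,"az": 0},
    {"x": 0.005,"y": 0.001,"z": 0.018,"ax": 0,"ay": 0,"az": 0},
  ],
)

```text
time: 22.75
tcp_pos: [0.5584, -0.3901, 0.0249]
ee_rot: [0.0, 0.708, 0.706, -0.0]
force: [-1.4, 0.8, 4.8]
grip_width: 0.268
grasp_force: 30.0
```

>>> carry_out(
  commands=[
    {"x": 0,"y": 0,"z": 0,"ax": 0,"ay": 0,"az": 0},
    {"x": 0,"y": 0,"z": 0,"ax": 0,"ay": 0,"az": 0},
    {"x": 0,"y": 0,"z": 0,"ax": 0,"ay": 0,"az": 0},
    {"x": 0,"y": 0,"z": -0.04,"ax": 0,"ay": 0,"az": 0},
    {"x": 0,"y": 0,"z": -0.12,"ax": 0,"ay": 0,"az": 0},
    {"x": 0,"y": 0,"z": -0.25,"ax": 0,"ay": 0,"az": 0},
    {"x": 0,"y": 0,"z": -0.4,"ax": 0,"ay": 0,"az": 0},
    {"x": 0,"y": 0,"z": -0.4,"ax": 0,"ay": 0,"az": 0},
    {"x": 0,"y": 0,"z": -0.4,"ax": 0,"ay": 0,"az": 0},
  ],
  jaw=0.45,
)

```text
time: 23.5
tcp_pos: [0.5606, -0.3911, 0.1485]
ee_rot: [0.004, 0.708, 0.706, 0.001]
force: [0.4, -0.2, -0.7]
grip_width: 0.448
grasp_force: 0.0
```

```bash
python3 near.py lamp_module l3 .559 -.3885; python3 -c "
from h import *
go([.3715,-.2948,.10],120)"
```

```text
t 23.5 tcp [ 0.5606 -0.3911  0.1485] yaw 89.8 dq 0.061 F [ 0.4 -0.2 -0.7]
lamp_module [ 0.5592 -0.3888] (52.9, 51.9) -0.2 rows 160.0 202.0
go [0.3715, -0.2948, 0.1] yaw 89.8->120.0: {'x': 0.317, 'y': -0.6259, 'z': 0.1511, 'ax': 0.0006, 'ay': 0.0007, 'az': -0.1677} rows>=5.2
```

The lamp module landed within 1 mm of the nest's centre. Now the display module.

>>> carry_out(
  commands=[
    {"x": 0.317,"y": -0.626,"z": 0,"ax": 0,"ay": 0,"az": -0.168},
    {"x": 0.317,"y": -0.626,"z": 0,"ax": 0,"ay": 0,"az": -0.168},
    {"x": 0.317,"y": -0.626,"z": 0,"ax": 0,"ay": 0,"az": -0.168},
    {"x": 0.317,"y": -0.626,"z": 0.151,"ax": 0,"ay": 0,"az": -0.168},
    {"x": 0.317,"y": -0.626,"z": 0.151,"ax": 0,"ay": 0,"az": -0.168},
    {"x": 0.317,"y": -0.626,"z": 0.151,"ax": 0,"ay": 0,"az": -0.168},
    {"x": 0.317,"y": -0.626,"z": 0.151,"ax": 0,"ay": 0,"az": -0.168},
    {"x": 0.317,"y": -0.626,"z": 0.151,"ax": 0,"ay": 0,"az": -0.168},
    {"x": 0.317,"y": -0.626,"z": 0.151,"ax": 0,"ay": 0,"az": -0.168},
    {"x": 0.317,"y": -0.626,"z": 0.151,"ax": 0,"ay": 0,"az": -0.168},
  ],
  jaw=0.42,
)

```text
time: 24.38
tcp_pos: [0.3726, -0.2949, 0.099]
ee_rot: [0.001, 0.5, 0.866, 0.0]
force: [0.7, 1.1, -0.1]
grip_width: 0.422
grasp_force: 0.0
```

```bash
python3 near.py display_module d1 .3715 -.2948; python3 -c "
from h import *
go([.3715,-.2948,.02],120)"
```

```text
t 24.38 tcp [ 0.3726 -0.2949  0.099 ] yaw 120.1 dq 0.006 F [ 0.7  1.1 -0.1]
display_module [ 0.3715 -0.2958] (88.7, 35.9) -59.9 rows 152.0 235.0
go [0.3715, -0.2948, 0.02] yaw 120.1->120.0: {'x': 0.0022, 'y': -0.003, 'z': 0.2636, 'ax': 0.0004, 'ay': 0.0005, 'az': 0.0004} rows>=1.9
```

View pics/d1.png

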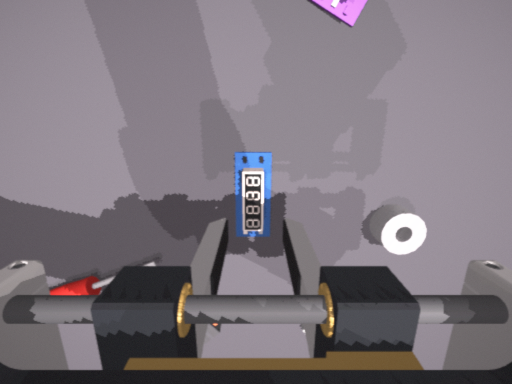

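The display module at (253,195) is centred and aligned, with nothing in the fingers' way. Descending to grip and lift.

>>> carry_out(
  commands=[
    {"x": 0.002,"y": -0.003,"z": 0.1,"ax": 0,"ay": 0,"az": 0},
    {"x": 0.002,"y": -0.003,"z": 0.18,"ax": 0,"ay": 0,"az": 0},
    {"x": 0.002,"y": -0.003,"z": 0.23,"ax": 0,"ay": 0,"az": 0},
    {"x": 0.002,"y": -0.003,"z": 0.263,"ax": 0,"ay": 0,"az": 0},
    {"x": 0.002,"y": -0.003,"z": 0.263,"ax": 0,"ay": 0,"az": 0},
    {"x": 0.002,"y": -0.003,"z": 0.263,"ax": 0,"ay": 0,"az": 0},
  ],
)

```text
time: 24.93
tcp_pos: [0.3704, -0.2942, 0.0198]
ee_rot: [0.0, 0.499, 0.866, 0.0]
force: [-0.3, 0.4, 0.9]
grip_width: 0.42
grasp_force: 0.0
```

>>> carry_out(
  commands=[
    {"x": 0,"y": 0,"z": 0,"ax": 0,"ay": 0,"az": 0},
    {"x": 0,"y": 0,"z": 0,"ax": 0,"ay": 0,"az": 0},
    {"x": 0,"y": 0,"z": 0,"ax": 0,"ay": 0,"az": 0},
    {"x": 0,"y": 0,"z": 0,"ax": 0,"ay": 0,"az": 0},
    {"x": 0,"y": 0,"z": 0,"ax": 0,"ay": 0,"az": 0},
    {"x": 0,"y": 0,"z": 0,"ax": 0,"ay": 0,"az": 0},
  ],
  jaw=0,
)

```text
time: 25.43
tcp_pos: [0.3701, -0.2947, 0.0207]
ee_rot: [0.001, 0.5, 0.866, -0.0]
force: [0.2, 1.2, 6.2]
grip_width: 0.208
grasp_force: 30.0
```

>>> carry_out(
  commands=[
    {"x": 0,"y": 0,"z": -0.04,"ax": 0,"ay": 0,"az": 0},
    {"x": 0,"y": 0,"z": -0.14,"ax": 0,"ay": 0,"az": 0},
    {"x": 0,"y": 0,"z": -0.27,"ax": 0,"ay": 0,"az": 0},
    {"x": 0,"y": 0,"z": -0.4,"ax": 0,"ay": 0,"az": 0},
    {"x": 0,"y": 0,"z": -0.47,"ax": 0,"ay": 0,"az": 0},
    {"x": 0,"y": 0,"z": -0.47,"ax": 0,"ay": 0,"az": 0},
    {"x": 0,"y": 0,"z": -0.47,"ax": 0,"ay": 0,"az": 0},
  ],
)

```text
time: 26.02
tcp_pos: [0.3697, -0.2949, 0.1617]
ee_rot: [0.001, 0.5, 0.866, -0.0]
force: [-0.5, -0.6, -0.7]
grip_width: 0.213
grasp_force: 30.0
```

```bash
python3 -c "
from h import *
go([.51,-.08,.16],143)"
```

```text
go [0.51, -0.08, 0.16] yaw 120.0->143.0: {'x': 0.3865, 'y': 0.7632, 'z': 0.0051, 'ax': -0.0, 'ay': 0.0008, 'az': -0.1277} rows>=6.2
```

>>> carry_out(
  commands=[
    {"x": 0.386,"y": 0.763,"z": 0,"ax": 0,"ay": 0,"az": -0.128},
    {"x": 0.386,"y": 0.763,"z": 0,"ax": 0,"ay": 0,"az": -0.128},
    {"x": 0.386,"y": 0.763,"z": 0,"ax": 0,"ay": 0,"az": -0.128},
    {"x": 0.386,"y": 0.763,"z": 0,"ax": 0,"ay": 0,"az": -0.128},
    {"x": 0.386,"y": 0.763,"z": 0,"ax": 0,"ay": 0,"az": -0.128},
    {"x": 0.386,"y": 0.763,"z": 0,"ax": 0,"ay": 0,"az": -0.128},
    {"x": 0.386,"y": 0.763,"z": 0,"ax": 0,"ay": 0,"az": -0.128},
    {"x": 0.386,"y": 0.763,"z": 0,"ax": 0,"ay": 0,"az": -0.128},
    {"x": 0.386,"y": 0.763,"z": 0,"ax": 0,"ay": 0,"az": -0.128},
    {"x": 0.386,"y": 0.763,"z": 0,"ax": 0,"ay": 0,"az": -0.128},
  ],
)

```text
time: 26.85
tcp_pos: [0.5079, -0.0813, 0.1596]
ee_rot: [-0.002, 0.317, 0.948, -0.001]
force: [-0.0, 0.1, -0.6]
grip_width: 0.209
grasp_force: 30.0
```

```bash
python3 -c "
from h import *
go([.53,.12,.16],155); go([.6727,.1232,.16],165.1)"
```

```text
go [0.53, 0.12, 0.16] yaw 143.0->155.0: {'x': 0.3451, 'y': 0.5801, 'z': -0.0023, 'ax': -0.0009, 'ay': -0.0008, 'az': -0.0667} rows>=4.9
go [0.6727, 0.1232, 0.16] yaw 143.0->165.1: {'x': -0.0283, 'y': 0.8749, 'z': -0.004, 'ax': -0.0008, 'ay': -0.0009, 'az': -0.1228} rows>=6.3
```

>>> carry_out(
  commands=[
    {"x": 0.345,"y": 0.58,"z": 0,"ax": 0,"ay": 0,"az": -0.067},
    {"x": 0.345,"y": 0.58,"z": 0,"ax": 0,"ay": 0,"az": -0.067},
    {"x": 0.345,"y": 0.58,"z": 0,"ax": 0,"ay": 0,"az": -0.067},
    {"x": 0.345,"y": 0.58,"z": 0,"ax": 0,"ay": 0,"az": -0.067},
    {"x": 0.345,"y": 0.58,"z": 0,"ax": 0,"ay": 0,"az": -0.067},
    {"x": -0.028,"y": 0.875,"z": 0,"ax": 0,"ay": 0,"az": -0.123},
    {"x": -0.028,"y": 0.875,"z": 0,"ax": 0,"ay": 0,"az": -0.123},
    {"x": -0.028,"y": 0.875,"z": 0,"ax": 0,"ay": 0,"az": -0.123},
    {"x": -0.028,"y": 0.875,"z": 0,"ax": 0,"ay": 0,"az": -0.123},
    {"x": -0.028,"y": 0.875,"z": 0.19,"ax": 0,"ay": 0,"az": -0.123},
    {"x": -0.028,"y": 0.875,"z": 0.19,"ax": 0,"ay": 0,"az": -0.123},
    {"x": -0.028,"y": 0.875,"z": 0.19,"ax": 0,"ay": 0,"az": -0.123},
  ],
)

```text
time: 27.85
tcp_pos: [0.67, 0.1212, 0.0983]
ee_rot: [-0.005, 0.129, 0.992, -0.003]
force: [-0.1, -0.9, -1.6]
grip_width: 0.213
grasp_force: 30.0
```

```bash
python3 near.py display_nest d2 .6727 .1232; python3 -c "
from h import *
go([.6727,.1232,.030],165.1)"
```

```text
t 27.85 tcp [0.67   0.1212 0.0983] yaw 165.1 dq 0.058 F [-0.1 -0.9 -1.6]
display_nest [0.6586 0.1268] (90.4, 66.8) -14.8 rows 139.0 228.0
go [0.6727, 0.1232, 0.03] yaw 165.2->165.1: {'x': -0.0054, 'y': 0.0037, 'z': 0.2371, 'ax': -0.0014, 'ay': -0.0018, 'az': 0.0005} rows>=1.7
```

View pics/d2.png

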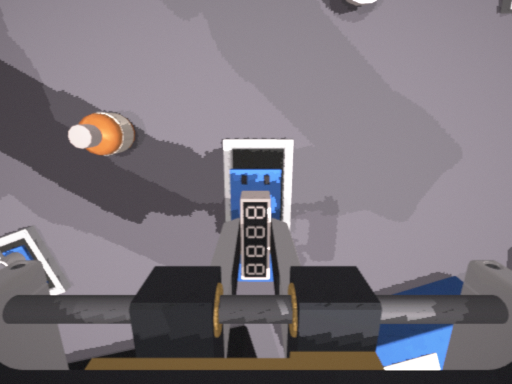

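The display module is held over its nest, with the nest's far edge at row 139 and the board at (256,195). The nest refit gives (0.673, 0.123) as planned, and the bottle is standing at (100,133). Lowering.

>>> carry_out(
  commands=[
    {"x": -0.005,"y": 0.003,"z": 0.08,"ax": 0,"ay": 0,"az": 0},
    {"x": -0.005,"y": 0.003,"z": 0.15,"ax": 0,"ay": 0,"az": 0},
    {"x": -0.005,"y": 0.003,"z": 0.19,"ax": 0,"ay": 0,"az": 0},
    {"x": -0.005,"y": 0.003,"z": 0.22,"ax": 0,"ay": 0,"az": 0},
    {"x": -0.005,"y": 0.003,"z": 0.23,"ax": 0,"ay": 0,"az": 0},
    {"x": -0.005,"y": 0.003,"z": 0.235,"ax": 0,"ay": 0,"az": 0},
    {"x": -0.005,"y": 0.003,"z": 0.235,"ax": 0,"ay": 0,"az": 0},
    {"x": -0.005,"y": 0.003,"z": 0.235,"ax": 0,"ay": 0,"az": 0},
  ],
)

```text
time: 28.57
tcp_pos: [0.6764, 0.1263, 0.0347]
ee_rot: [0.001, 0.128, 0.992, 0.0]
force: [-0.2, -0.6, -0.5]
grip_width: 0.208
grasp_force: 30.0
```

>>> carry_out(
  commands=[
    {"x": 0.009,"y": -0.013,"z": 0.007,"ax": 0,"ay": 0,"az": 0},
    {"x": 0.009,"y": -0.013,"z": 0.014,"ax": 0,"ay": 0,"az": 0},
    {"x": 0.009,"y": -0.013,"z": 0.02,"ax": 0,"ay": 0,"az": 0},
    {"x": 0.009,"y": -0.013,"z": 0.025,"ax": 0,"ay": 0,"az": 0},
    {"x": 0.009,"y": -0.013,"z": 0.028,"ax": 0,"ay": 0,"az": 0},
    {"x": 0.009,"y": -0.013,"z": 0.031,"ax": 0,"ay": 0,"az": 0},
    {"x": 0.009,"y": -0.013,"z": 0.033,"ax": 0,"ay": 0,"az": 0},
    {"x": 0.009,"y": -0.013,"z": 0.033,"ax": 0,"ay": 0,"az": 0},
  ],
)

```text
time: 29.23
tcp_pos: [0.6721, 0.1229, 0.0248]
ee_rot: [0.0, 0.128, 0.992, -0.0]
force: [-2.6, -0.8, 8.5]
grip_width: 0.213
grasp_force: 30.0
```

Contact at 8.5 N. Releasing and rising.

>>> carry_out(
  commands=[
    {"x": 0,"y": 0,"z": 0,"ax": 0,"ay": 0,"az": 0},
    {"x": 0,"y": 0,"z": 0,"ax": 0,"ay": 0,"az": 0},
    {"x": 0,"y": 0,"z": 0,"ax": 0,"ay": 0,"az": 0},
    {"x": 0,"y": 0,"z": -0.04,"ax": 0,"ay": 0,"az": 0},
    {"x": 0,"y": 0,"z": -0.12,"ax": 0,"ay": 0,"az": 0},
    {"x": 0,"y": 0,"z": -0.25,"ax": 0,"ay": 0,"az": 0},
    {"x": 0,"y": 0,"z": -0.4,"ax": 0,"ay": 0,"az": 0},
    {"x": 0,"y": 0,"z": -0.6,"ax": 0,"ay": 0,"az": 0},
    {"x": 0,"y": 0,"z": -0.75,"ax": 0,"ay": 0,"az": 0},
    {"x": 0,"y": 0,"z": -0.75,"ax": 0,"ay": 0,"az": 0},
    {"x": 0,"y": 0,"z": -0.75,"ax": 0,"ay": 0,"az": 0},
  ],
  jaw=0.4,
)

```text
time: 30.15
tcp_pos: [0.675, 0.1252, 0.2567]
ee_rot: [0.005, 0.128, 0.992, 0.003]
force: [-0.2, 0.4, 0.0]
grip_width: 0.4
grasp_force: 0.0
```

```bash
cat > fin.py <<'E'
import sys
from fit import *
t=look("scene"); cv2.imwrite("pics/scene_f.png",cv2.resize(t["image"][120:330,100:420,::-1],None,fx=2.5,fy=2.5))
w=shot("f1"); T=look("top"); cv2.imwrite("pics/top_f.png",cv2.resize(T["image"][90:290,80:440,::-1],None,fx=2.2,fy=2.2))
for n,xy in dict(display=(.6727,.1232),relay=(.5285,.4165),sensor=(.684,-.142),lamp=(.559,-.3885)).items():
    for k,c in (("wrist",w),("top",T)):
        p=proj(c,[*xy,.01])[0]
        if k=="wrist" and not(20<p[0]<490 and 20<p[1]<225): continue
        for s,z in (("_module",.008),("_nest",.01)):
            h=seg(c,n+s,xy,.055)
            if h is not None: ct,sz,a=rect(plane(c,h,z)); print(k,n+s,ct,sz,round(a,1))
E
python3 fin.py
```

```text
t 30.2 tcp [0.6737 0.1242 0.2531] yaw 165.2 dq 0.071 F [-0.2 -0.1  0.2]
wrist display_module [0.6746 0.123 ] (89.1, 36.6) -15.5
wrist display_nest [0.6729 0.123 ] (121.0, 67.6) -14.8
top display_module [0.6727 0.1236] (92.0, 38.5) -14.8
top display_nest [0.6719 0.1245] (120.4, 66.3) -15.6
top relay_module [0.5275 0.4173] (65.1, 50.7) -12.7
top relay_nest [0.527  0.4169] (93.9, 77.1) -12.7
wrist sensor_module [ 0.6847 -0.144 ] (50.7, 26.1) 5.5
wrist sensor_nest [ 0.6846 -0.143 ] (81.5, 56.4) 5.3
top sensor_nest [ 0.69   -0.1447] (144.5, 64.8) 41.9
top lamp_nest [ 0.5773 -0.4176] (115.9, 23.1) 42.3
```

View pics/scene_f.png

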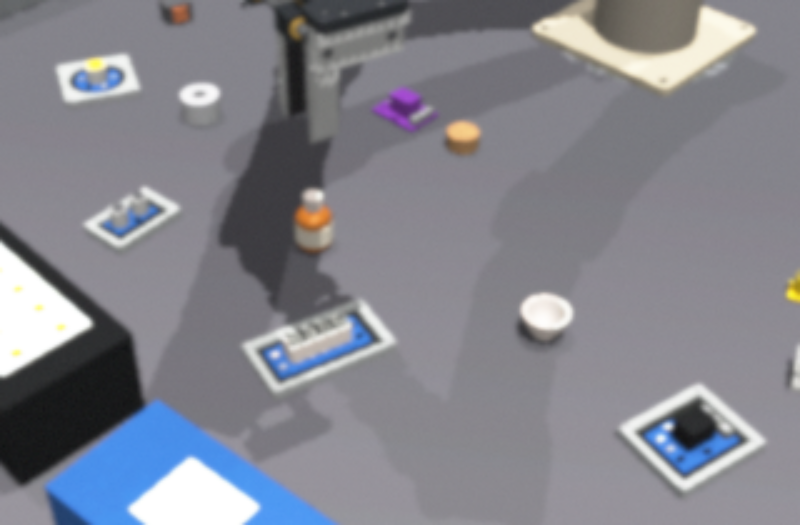

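All four modules lie flat in their nests: lamp (97,77), sensor (131,215), display (320,343) and relay (690,435). The bottle is upright at (313,220), and the gripper is clear of everything.

```bash
python3 -c "
from station import job
print(job.hand_in())"
```

```text
the job is handed in; nothing more can be done
None
```

All four modules are lying flat in their matching nests, the flux bottle is still standing, and the job was handed in at about 30 s of the 96 s allowed; no verdict came back.

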